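# Re-case the bakery scale's check weights

## Robot

A 7-joint arm with a two-finger parallel gripper is mounted at the origin on the work surface. World frame = base frame: x ahead of the robot, y to its left, z up, the work surface at z = 0. Lengths are in m, angles in rad, forces in N, time in s.
With the tool pointing down it reaches from about 0.425 to 0.925 m from the base axis. Payload 6.8 kg.
Tool frame: the origin (TCP) lies on the centre line of the jaws, within the pads' length; the fingertips stand 19 mm ahead of it and the grasp point (between the pads) is the TCP; z points along the fingers, y is the line along which they close (so a half turn about z gives the same grasp; the last joint's range is limited). The gripper opens to 85 mm and grips with 20 to 120 N. Pads are 22 mm wide; open, the fingers measure 114 mm over their backs; the gripper's body (76 mm by 85 mm) begins 54 mm behind the grasp point. The pads swing forward as they close: fully open they stand 13 mm farther back than shut.
Start: joints at [1.21, 0.477, 0.022, 1.555, -0.011, 1.109, -0.083], TCP at [0.169, -0.654, 0.25] pointing down, gripper open.
Joint ranges: [-2.96, 2.96], [-0.34, 2.1], [-1.41, 1.46], [0.24, 2.44], [-1.37, 4.51], [0.17, 1.92], [-2.96, 2.96]. Speed limits (rad/s): [2.39, 2.39, 3.14, 3.14, 3.14, 3.14, 3.14].

## Interface

Orientations are given as a rotation vector (axis times angle).
In Python, from bench import r gives the robot as it stands. The module is installed in compiled form; this text tells all that it offers.
- The arm moves only by the tool arm_command, never from a script. Its argument "rows" is a list of rows, each an object of numbers: "fingers": the opening, from -1 (shut) to 1 (fully open); "x", "y", "z": the shift along the tool's x, y, z in m; "ax", "ay", "az": the turn, a rotation vector about the tool's x, y, z in degrees. In form: [{"fingers": .., "x": .., "y": .., "z": .., "ax": .., "ay": .., "az": ..}, ...]. A call has 1 to 10 rows; each row shifts and turns the commanded pose from where the row before left it, along the tool's axes as they then stand; what a row does not reach is not made up. A row lasts 1/12 s, in which the tool goes at most 41.7 mm and 7.16 degrees, less where a joint would pass 70% of its speed; a pose out of reach is approached as far as the arm can. A call is refused whole if a number of a shift passes 0.0417 or a number of a turn 7.16, either way. A call with a gripper value outside its range is refused whole. The fingers move at their own pace and stop on an object; "grip_force" is the grip in N (left out, the last holds). Time passes only in rows, so rows that do not move let the fingers close. It gives the time, the measured TCP pose, the force, the opening and the grip force at its end, in the units of the state.
- r.get_obs(): the state, without advancing time (a new reading comes with each control period).
- r.grab_frame(name): name is "side" or "top"; returns a dict with "frame" (480x640x3 uint8, red, green, blue), "depth" (480x640 float32, m along the optical axis (not along the pixel's ray), 0 where there is no reading), "K" (3x3 intrinsics, pixels), "world_from_camera" (4x4, takes a point from camera to world coordinates). Camera axes: x right, y down, z forward; pixel columns grow to the right and rows downward; lengths in m; the calibration is good to about 2 mm. A picture is of the moment at which its call begins.
- r.hand_in(): hands the job in; it is judged then, once.
The state is a dict: "clock": time; "joints": joint angles; "qvel": joint speeds; "tau": joint torques, N m; "tcp_pos": TCP position; "orientation": TCP orientation; "contact_force": force on the tool from outside, world axes, zero at the start; "moment": the same for the moment, N m; "grip_width": finger opening in m; "gripper_force": force on a finger pad.
Only numpy, scipy, OpenCV 4.12 (cv2) and the standard library are available. Lean on these libraries where they do the work, as an engineer would, in place of code of your own. Each camera call takes 0.05 s, during which the arm holds its last target. There are 200 camera calls.

## Task

Put the scale's four steel check weights back in their wooden case, each standing upright in the cup made for its size (the largest weight in the widest cup, and so on down to the smallest in the narrowest), so that no knob stands above the rim: three of them stand in one another's cups and the smallest is still on the scale. Set none of them on its side at any time. When all four are home, shut the lid fully.

Things in the scene. Friction and masses are not known exactly. Their poses are not given: they have to be found in the camera images.
- weight_a: The largest check weight: plain steel cylinder 50 mm across and 46 mm high, on top of it a short neck and a round grip knob 16 mm across; 60 mm high over all, the knob being the topmost 10.5 mm. About 550 g. Origin: centre of its underside, z up. It starts in cup_b.
- weight_b: The second largest check weight: plain steel cylinder 40 mm across and 34 mm high, on top of it a short neck and a round grip knob 16 mm across; 48 mm high over all, the knob being the topmost 10.5 mm. About 280 g. Origin: centre of its underside, z up. It starts in cup_c.
- weight_c: The third largest check weight: plain steel cylinder 32 mm across and 22 mm high, on top of it a short neck and a round grip knob 16 mm across; 36 mm high over all, the knob being the topmost 10.5 mm. About 130 g. Origin: centre of its underside, z up. It starts in cup_a.
- weight_d: The smallest check weight: plain steel cylinder 24 mm across and 10 mm high, on top of it a short neck and a round grip knob 16 mm across; 24 mm high over all, the knob being the topmost 10.5 mm. About 50 g. Origin: centre of its underside, z up. It starts on the bare dark steel pan of a bench scale (top 40 mm above the counter), which reaches 50 mm or more to every side of it.
- cup_a: Cork-brown round cup for the largest weight, fixed in the open wooden case: 68 mm across inside, wall 4 mm; its flat floor is 6 mm above its origin (centre of its underside, 5 mm above the counter), inside a lip 5 mm high. Axes: z up, x towards the lid's hinge, y along the row. The four cups stand in one row, 78 mm apart, in any order.
- cup_b: Cork-brown round cup for the second largest weight, fixed in the open wooden case: 58 mm across inside, wall 4 mm; its flat floor is 18 mm above its origin (centre of its underside, 5 mm above the counter), inside a lip 5 mm high. Axes: z up, x towards the lid's hinge, y along the row. The four cups stand in one row, 78 mm apart, in any order.
- cup_c: Cork-brown round cup for the third largest weight, fixed in the open wooden case: 50 mm across inside, wall 4 mm; its flat floor is 30 mm above its origin (centre of its underside, 5 mm above the counter), inside a lip 5 mm high. Axes: z up, x towards the lid's hinge, y along the row. The four cups stand in one row, 78 mm apart, in any order.
- cup_d: Cork-brown round cup for the smallest weight, fixed in the open wooden case: 42 mm across inside, wall 4 mm; its flat floor is 42 mm above its origin (centre of its underside, 5 mm above the counter), inside a lip 5 mm high. Axes: z up, x towards the lid's hinge, y along the row. The four cups stand in one row, 78 mm apart, in any order. Empty at the start.
- lid (a joint): Lid angle in rad: 0 shut flat on the rim (76 mm above the counter), 1.57 upright; opens up and away from the robot. Starts at 1.85 to 2.15. A stiff hinge holds it where it is left; 2 to 3 N at its free edge swings it. Board 130 mm from hinge to free edge, 328 mm long, 8 mm thick. Hinge line: parallel to the row of cups, 65 mm from it in the cups' +x, at rim height. Case: 130 x 328 mm outside, walls 5 mm.
- lid_handle (a point): Tip of the brass knob, 35 mm high and about 25 mm across, on the lid's outer face (the far side while open, the top once shut), midway along the lid, 100 mm from the hinge and 30 mm short of the free edge. Its own x axis points from the free edge to the hinge, y along the lid, z out of the outer face.
Not all that is in view belongs to the job. Leave any blue or pink look-alike of the weight_c alone.

How it is judged:
By the outcome, as a careful person would: the job done as asked, in the order asked, and still so for the second after the job is handed in, with the robot touching nothing.
It also fails if it takes over 128 s, if anything falls off the work surface, if the arm or the gripper's body presses on something with over 40 N, if the wrist force passes 120 N, or if a joint passes its speed limit or range.

## Working session

There is one attempt and no reset: what is moved stays moved. The work goes in short steps, Python scripts to look and compute and a tool call to move; the robot and the scene stay as the last step left them, time stands still between calls to the robot, and variables do not carry over. Pictures are saved under pics/ and viewed, at most 14 in all, crops included, and the job is handed in when it is done.

Besides the shell and the picture viewer there is one more tool, called after "Call:" as name(argument=value, ...), one argument or row to a line, values as JSON. arm_command: Moves the arm, as the interface text tells. Its arguments: {"type":"object","properties":{"rows":{"type":"array"},"grip_force":{"type":"number"}},"required":["rows"]}

```bash
mkdir -p pics; python3 - <<'E'
from bench import r
import cv2,numpy as np
o=r.get_obs(); print({k:np.round(v,3) for k,v in o.items()})
for n in("top","side"):
    f=r.grab_frame(n); cv2.imwrite(f"pics/{n}0.png",f["frame"][...,::-1]); np.savez(f"{n}0.npz",**f)
    print(n,f["K"],np.round(f["world_from_camera"],3))
E
```

```text
{'clock': np.float64(0.0), 'joints': array([ 1.21 ,  0.478,  0.022,  1.556, -0.011,  1.109, -0.083]), 'qvel': array([ 0.   , -0.001, -0.001, -0.002, -0.   , -0.001, -0.001]), 'tau': array([-0.0000e+00, -5.9646e+01,  1.6080e+00, -2.8120e+01,  1.2000e-02,
        9.0000e-03,  0.0000e+00]), 'tcp_pos': array([ 0.169, -0.653,  0.249]), 'orientation': array([-3.115e+00, -3.960e-01,  1.000e-03]), 'contact_force': array([-0.213,  0.305, -0.625]), 'moment': array([ 0.034,  0.008, -0.009]), 'gripper_force': np.float64(0.0), 'grip_width': np.float64(0.085)}
top [[539.37665057   0.         321.46076767]
 [  0.         539.37665057 240.32823262]
 [  0.           0.           1.        ]] [[-3.000e-03 -9.870e-01  1.620e-01  3.590e-01]
 [-1.000e+00  3.000e-03  1.000e-03 -3.200e-02]
 [-2.000e-03 -1.620e-01 -9.870e-01  1.108e+00]
 [ 0.000e+00  0.000e+00  0.000e+00  1.000e+00]]
side [[457.44095091   0.         312.41887089]
 [  0.         457.44095091 237.19760861]
 [  0.           0.           1.        ]] [[-0.994 -0.083  0.076  0.449]
 [-0.112  0.781 -0.615  0.481]
 [-0.008 -0.619 -0.785  0.743]
 [ 0.     0.     0.     1.   ]]
```

View pics/top0.png

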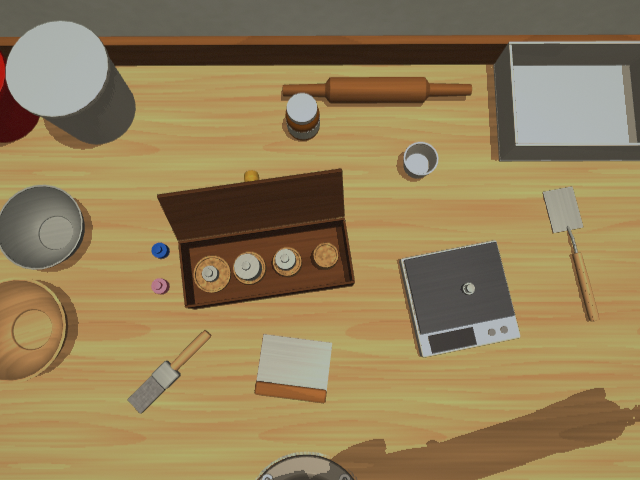

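View pics/side0.png

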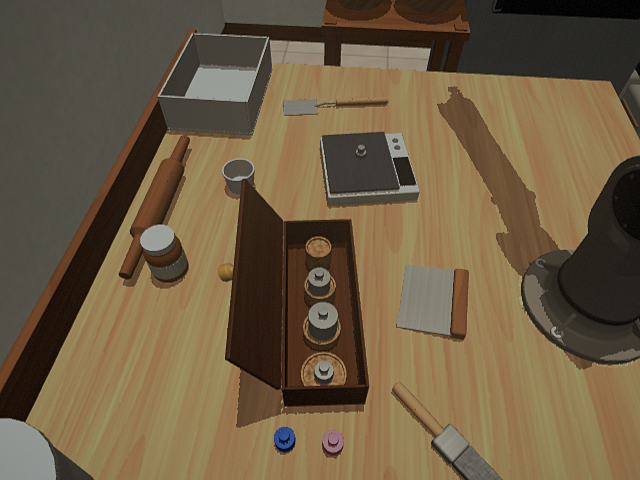

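The top view shows the cups left to right as a(211,274), b(249,267), c(286,262) and d(325,256, empty). They hold weights c, a and b, and weight_d is on the scale at (468,288). The side view shows the same row from (324,372) up to (318,247), with the lid leaning back. Next I'll measure from enlarged crops.

```bash
cat > h.py <<'E'
import numpy as np,cv2
def ray(f,u,v):
    T=f["world_from_camera"]; d=T[:3,:3]@np.linalg.inv(f["K"])@[u,v,1.]; return T[:3,3],d
def plane(f,u,v,z):
    c,d=ray(f,u,v); return c+d*(z-c[2])/d[2]
def tri(f,p,g,q):
    c,d=ray(f,*p); e,h=ray(g,*q)
    s=np.linalg.lstsq(np.c_[d,-h],e-c,rcond=None)[0]
    a,b=c+d*s[0],e+h*s[1]; return (a+b)/2,np.linalg.norm(a-b)
def crop(f,u0,v0,w,h,k,fn):
    im=cv2.resize(f["frame"][v0:v0+h,u0:u0+w,::-1],None,fx=k,fy=k,interpolation=cv2.INTER_CUBIC)
    cv2.imwrite(fn,im); return im
E
python3 - <<'E'
from h import *
t=np.load("top0.npz");s=np.load("side0.npz")
a=crop(t,170,225,190,85,4,"pics/a.png"); b=crop(s,285,220,90,180,3,"pics/b.png")
c=crop(t,440,265,60,50,4,"pics/c.png"); d=crop(s,335,130,60,50,4,"pics/c.png")
c=crop(t,440,265,60,50,4,"pics/c.png")
W=np.zeros((590,790,3),np.uint8)
W[:250,:560]=cv2.resize(t["frame"][225:308,170:356,::-1],(560,250),interpolation=3)
W[:590,565:790]=cv2.resize(s["frame"][225:400,290:357,::-1],(225,590),interpolation=3)
W[260:460,:240]=c; W[260:460,250:490]=d
cv2.imwrite("pics/m.png",W)
# bright low-saturation blobs = knob tops/body tops
for n,f,rois in(("top",t,[(195,255,35,35),(233,248,34,34),(270,243,34,34),(460,280,20,18)]),("side",s,[(305,355,40,40),(303,300,40,45),(303,262,34,35),(352,140,20,20)])):
  for x,y,w,h in rois:
    g=cv2.GaussianBlur(f["frame"][y:y+h,x:x+w],(3,3),0); hs=cv2.cvtColor(g,cv2.COLOR_RGB2HSV)
    m=((hs[...,1]<60)&(hs[...,2]>110)).astype(np.uint8)
    k,_,st,ce=cv2.connectedComponentsWithStats(m); 
    print(n,[(tuple(st[i]+[x,y,0,0,0]),np.round(ce[i]+[x,y],1)) for i in range(1,k) if st[i][4]>15])
E
```

```text
top [((np.int64(202), np.int64(266), np.int64(15), np.int64(15), np.int64(178)), array([209.3, 273. ]))]
top [((np.int64(234), np.int64(254), np.int64(26), np.int64(25), np.int64(488)), array([246.4, 266.2]))]
top [((np.int64(275), np.int64(249), np.int64(21), np.int64(20), np.int64(310)), array([284.9, 258.7]))]
top [((np.int64(463), np.int64(282), np.int64(12), np.int64(13), np.int64(103)), array([469.1, 288. ]))]
side [((np.int64(315), np.int64(361), np.int64(19), np.int64(18), np.int64(219)), array([323.7, 369.3]))]
side [((np.int64(308), np.int64(303), np.int64(30), np.int64(25), np.int64(530)), array([322.8, 314.8]))]
side [((np.int64(308), np.int64(268), np.int64(22), np.int64(18), np.int64(247)), array([318.9, 276.4]))]
side []
```

View pics/m.png

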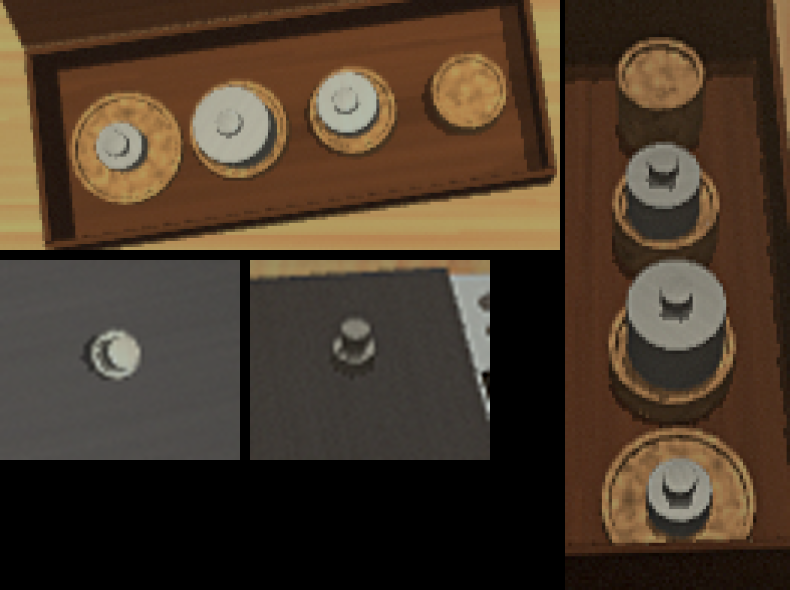

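The mosaic shows the three knobs and cup rims clearly in both views, and weight_d on the pan. Top-view knob tops are near c(210,272), a(246,265), b(285,258), d(470.5,288). Side-view ones are near (324.5,366), (323,310), (319.5,271), (361,146.5).

```bash
python3 - <<'E'
from h import *
t=np.load("top0.npz");s=np.load("side0.npz")
K=dict(c=((210.2,272.5),(324.5,365.9)),a=((246.4,265.2),(323.4,310.1)),b=((284.9,257.9),(319.5,271.)),d=((470.5,288),(361.3,146.5)))
H=dict(a=.083,b=.083,c=.047,d=.064)
for k,(p,q) in K.items():
    P,e=tri(t,p,s,q); print(k,np.round(P*1e3),"gap%.1f"%(e*1e3),"plane top",np.round(plane(t,*p,H[k])*1e3)[:2],"side",np.round(plane(s,*q,H[k])*1e3)[:2], "depth z",[np.round((f["world_from_camera"]@np.r_[np.linalg.inv(f["K"])@[*w,1]*f["depth"][round(w[1]),round(w[0])],1])[:3]*1e3) for f,w in((t,p),(s,q))])
hs=cv2.cvtColor(t["frame"],cv2.COLOR_RGB2HSV)
print(hs[276,222],hs[256,325],hs[290,230],hs[240,260])
R={}
for k,(u,v),rr,z in(("a",(212,274),22,.016),("b",(249,268),19,.028),("c",(287,261),17,.040),("d",(325,256),15,.052)):
    m=((hs[...,0]>8)&(hs[...,2]>135)&(hs[...,1]>60)|((hs[...,1]<70)&(hs[...,2]>110))).astype(np.uint8)
    o=np.zeros_like(m);cv2.circle(o,(u,v),rr+1,1,-1);m&=o
    pts=cv2.convexHull(np.argwhere(m)[:,::-1].astype(np.int32).reshape(-1,1,2))
    (x,y),ax,an=cv2.fitEllipse(pts); P=plane(t,x,y,z); R[k]=P; print(k,round(x,1),round(y,1),np.round(ax,1),np.round(P*1e3,1),"diam mm",ax[1]*np.linalg.norm(P-t["world_from_camera"][:3,3])/539*1e3)
P=np.array([R[k] for k in "abcd"]); i=np.arange(4)-1.5
d=(i@P[:,:2]);d/=np.linalg.norm(d); c=P[:,:2].mean(0)
print("row dir",d,"fit",np.round((c+np.outer(i*.078,d))*1e3,1))
Q=dict(a=(679,497),b=(672,348),c=(665,203),d=(661,73))
for k,(x,y) in Q.items():
    q=((x-565)/3.358+290,y/3.371+225); z=dict(a=.016,b=.028,c=.04,d=.052)[k]
    print(k,"side plane",np.round(plane(s,*q,z)*1e3,1))
E
```

```text
c [470. 190.  40.] gap2.4 plane top [470. 189.] side [468. 193.] depth z [array([470., 189.,  45.]), array([469., 192.,  44.])]
a [479. 113.  81.] gap2.1 plane top [480. 112.] side [478. 114.] depth z [array([480., 112.,  84.]), array([479., 111.,  78.])]
b [493.  39.  84.] gap1.5 plane top [494.  39.] side [493.  38.] depth z [array([494.,  39.,  82.]), array([493.,  36.,  80.])]
d [ 436. -319.   63.] gap1.6 plane top [ 437. -319.] side [ 435. -318.] depth z [array([ 437., -319.,   66.]), array([ 435., -318.,   65.])]
[ 17 144 179] [ 18 138 178] [ 11 165  93] [ 12 168 105]
a 213.2 273.4 [35.6 41.6] [471.7 188.9  16. ] diam mm 86.41019879533007
b 247.9 267.3 [31.1 34.3] [482.4 116.9  28. ] diam mm 69.87702924479377
c 286.7 260.9 [27.9 28.4] [493.6  38.1  40. ] diam mm 56.80335338823392
d 325.4 254.5 [24.1 24.6] [504.6 -39.1  52. ] diam mm 48.64350424215456
row dir [ 0.14280765 -0.98975046] fit [[471.4 192. ]
 [482.5 114.8]
 [493.7  37.6]
 [504.8 -39.6]]
a side plane [469.1 191.3  16. ]
b side plane [479.9 118.4  28. ]
c side plane [491.7  39.7  40. ]
d side plane [502.  -37.8  52. ]
```

Call:
arm_command(
  rows=[
    {"az":6.3,"fingers":-0.3},
    {"x":0.026,"y":-0.0244,"fingers":-0.3},
    {"x":0.026,"y":-0.0244,"fingers":-0.3},
    {"x":0.026,"y":-0.0244,"fingers":-0.3},
    {"x":0.026,"y":-0.0244,"fingers":-0.3},
    {"x":0.026,"y":-0.0244,"fingers":-0.3},
    {"x":0.026,"y":-0.0244,"fingers":-0.3},
    {"x":0.026,"y":-0.0244,"fingers":-0.3},
    {"x":0.026,"y":-0.0244,"fingers":-0.3},
    {"x":0.026,"y":-0.0244,"fingers":-0.3},
  ],
  grip_force=40,
)

```text
validation failed for argument at $.ro...
```

Call:
arm_command(
  rows=[
    {"x":0.026,"y":-0.0244,"fingers":-0.3},
    {"x":0.026,"y":-0.0244,"z":0.02,"fingers":-0.3},
    {"x":0.026,"y":-0.0244,"z":0.03,"fingers":-0.3},
    {"z":0.03,"fingers":-0.3},
    {"z":0.02,"fingers":-0.3},
    {"fingers":-0.3},
    {"fingers":-0.3},
    {"fingers":-0.3},
  ],
)

```text
validation failed for argument at $.ro...
```

```bash
cat >> h.py <<'E'
def go(x,y,z):
    "tool-axis shift (m) to a world target, and yaw error, as the tool stands"
    from bench import r
    from scipy.spatial.transform import Rotation as R
    o=r.get_obs(); M=R.from_rotvec(o["orientation"]).as_matrix()
    print("t%.1f"%o["clock"],"tcp",np.round(np.array(o["tcp_pos"])*1e3,1),"w%.1f"%(o["grip_width"]*1e3),"gf%.0f"%o["gripper_force"],"F",np.round(o["contact_force"],1),
     "shift mm",np.round(M.T@(np.array([x,y,z])-o["tcp_pos"])*1e3,1),"y axis",np.round(M[:,1],3),"tilt z",np.round(M[:,2],3))
E
python3 -c "
from h import *;go(.436,-.3185,.071)
from bench import r
f=r.grab_frame('side');s=np.load('side0.npz');crop(f,290,60,160,120,4,'pics/s1.png')"
```

```text
t0.1 tcp [ 168.7 -653.1  249.4] w85.2 gf0 F [-0.1 -0.4 -0.6] shift mm [ 342.5 -256.8  178.8] y axis [ 0.25  -0.968 -0.002] tilt z [-0.001  0.002 -1.   ]
```

View pics/s1.png

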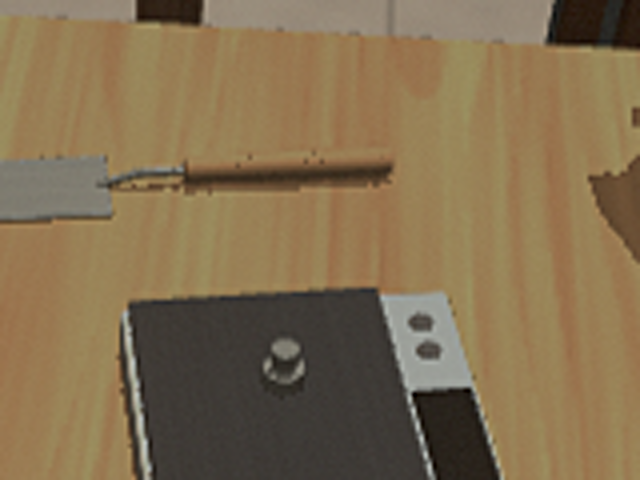

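The moves were refused, so the arm is still at the start. The picture shows only the untouched scale, with the knob at crop pixel (285,348). Each row probably needs all seven keys.

Call:
arm_command(
  rows=[
    {"fingers":-0.3,"x":0,"y":0,"z":0,"ax":0,"ay":0,"az":6.3},
    {"fingers":-0.3,"x":0.031,"y":-0.029,"z":0,"ax":0,"ay":0,"az":0},
    {"fingers":-0.3,"x":0.026,"y":-0.024,"z":0,"ax":0,"ay":0,"az":0},
    {"fingers":-0.3,"x":0.026,"y":-0.024,"z":0,"ax":0,"ay":0,"az":0},
    {"fingers":-0.3,"x":0.026,"y":-0.024,"z":0,"ax":0,"ay":0,"az":0},
    {"fingers":-0.3,"x":0.026,"y":-0.024,"z":0,"ax":0,"ay":0,"az":0},
    {"fingers":-0.3,"x":0.026,"y":-0.024,"z":0,"ax":0,"ay":0,"az":0},
    {"fingers":-0.3,"x":0.026,"y":-0.024,"z":0,"ax":0,"ay":0,"az":0},
    {"fingers":-0.3,"x":0.026,"y":-0.024,"z":0,"ax":0,"ay":0,"az":0},
    {"fingers":-0.3,"x":0.026,"y":-0.024,"z":0,"ax":0,"ay":0,"az":0},
  ],
  grip_force=40,
)

```text
clock: 0.98
tcp_pos: [0.3741, -0.3998, 0.2502]
orientation: [-3.134, -0.224, 0.0]
contact_force: [0.8, 0.3, 0.3]
grip_width: 0.0298
gripper_force: 0.0
```

Call:
arm_command(
  rows=[
    {"fingers":-0.3,"x":0.026,"y":-0.024,"z":0,"ax":0,"ay":0,"az":0},
    {"fingers":-0.3,"x":0.026,"y":-0.024,"z":0.02,"ax":0,"ay":0,"az":0},
    {"fingers":-0.3,"x":0.02,"y":-0.024,"z":0.03,"ax":0,"ay":0,"az":0},
    {"fingers":-0.3,"x":0,"y":0,"z":0.03,"ax":0,"ay":0,"az":0},
    {"fingers":-0.3,"x":0,"y":0,"z":0.02,"ax":0,"ay":0,"az":0},
    {"fingers":-0.3,"x":0,"y":0,"z":0,"ax":0,"ay":0,"az":0},
    {"fingers":-0.3,"x":0,"y":0,"z":0,"ax":0,"ay":0,"az":0},
    {"fingers":-0.3,"x":0,"y":0,"z":0,"ax":0,"ay":0,"az":0},
  ],
)

```text
clock: 1.65
tcp_pos: [0.4343, -0.3217, 0.1526]
orientation: [3.133, 0.223, 0.002]
contact_force: [0.0, -0.2, 0.8]
grip_width: 0.0299
gripper_force: 0.0
```

```bash
python3 -c "
from h import *;go(.436,-.3185,.071)"
```

```text
t1.6 tcp [ 434.3 -321.7  152.6] w29.9 gf0 F [ 0.  -0.2  0.8] shift mm [ 2.  -3.  81.6] y axis [ 0.141 -0.99   0.001] tilt z [ 0.001 -0.001 -1.   ]
```

Call:
arm_command(
  rows=[
    {"fingers":-0.3,"x":0.002,"y":-0.003,"z":0.03,"ax":0,"ay":0,"az":0},
    {"fingers":-0.3,"x":0,"y":0,"z":0.025,"ax":0,"ay":0,"az":0},
    {"fingers":-0.3,"x":0,"y":0,"z":0.015,"ax":0,"ay":0,"az":0},
    {"fingers":-0.3,"x":0,"y":0,"z":0,"ax":0,"ay":0,"az":0},
    {"fingers":-0.3,"x":0,"y":0,"z":0,"ax":0,"ay":0,"az":0},
    {"fingers":-0.3,"x":0,"y":0,"z":0,"ax":0,"ay":0,"az":0},
  ],
)

```text
clock: 2.15
tcp_pos: [0.4365, -0.3187, 0.0834]
orientation: [3.132, 0.223, 0.004]
contact_force: [0.6, 0.0, -0.2]
grip_width: 0.0298
gripper_force: 0.0
```

```bash
python3 -c "
from h import *;go(.436,-.3185,.071)
from bench import r
f=r.grab_frame('side');crop(f,310,90,100,80,6,'pics/s2.png')"
```

```text
t2.1 tcp [ 436.5 -318.7   83.4] w29.8 gf0 F [ 0.6  0.  -0.2] shift mm [-0.5 -0.3 12.4] y axis [ 0.142 -0.99   0.002] tilt z [ 0.003 -0.002 -1.   ]
```

View pics/s2.png

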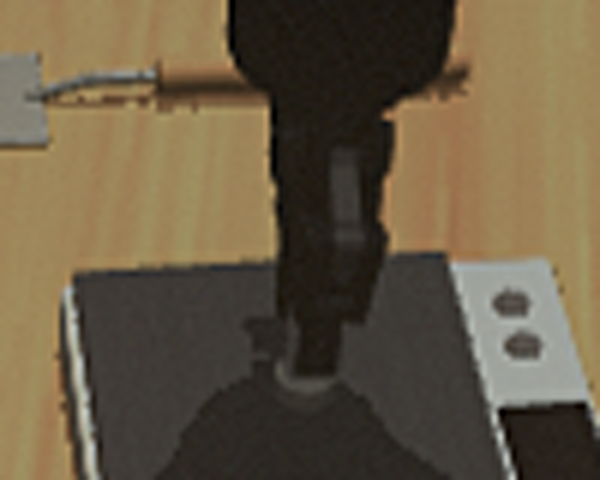

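The crop shows the fingers centred over weight_d, at about (310,380). I'll go down 12 mm and close.

Call:
arm_command(
  rows=[
    {"fingers":-0.3,"x":0,"y":0,"z":0.006,"ax":0,"ay":0,"az":0},
    {"fingers":-0.3,"x":0,"y":0,"z":0.004,"ax":0,"ay":0,"az":0},
    {"fingers":-0.3,"x":0,"y":0,"z":0.002,"ax":0,"ay":0,"az":0},
    {"fingers":-0.3,"x":0,"y":0,"z":0,"ax":0,"ay":0,"az":0},
    {"fingers":-1,"x":0,"y":0,"z":0,"ax":0,"ay":0,"az":0},
    {"fingers":-1,"x":0,"y":0,"z":0,"ax":0,"ay":0,"az":0},
    {"fingers":-1,"x":0,"y":0,"z":0,"ax":0,"ay":0,"az":0},
    {"fingers":-1,"x":0,"y":0,"z":0,"ax":0,"ay":0,"az":0},
  ],
  grip_force=40,
)

```text
clock: 2.87
tcp_pos: [0.4355, -0.3177, 0.0696]
orientation: [3.133, 0.224, 0.0]
contact_force: [0.3, 0.9, 0.6]
grip_width: 0.0135
gripper_force: 39.0
```

```bash
python3 -c "
from h import *;go(.5035,-.039,.15)"
```

```text
t2.9 tcp [ 435.5 -317.7   69.6] w13.5 gf39 F [0.3 0.9 0.6] shift mm [ 107.  -266.2  -80.5] y axis [ 0.142 -0.99   0.   ] tilt z [ 0. -0. -1.]
```

Call:
arm_command(
  rows=[
    {"fingers":-1,"x":0,"y":0,"z":-0.01,"ax":0,"ay":0,"az":0},
    {"fingers":-1,"x":0,"y":0,"z":-0.03,"ax":0,"ay":0,"az":0},
    {"fingers":-1,"x":0,"y":0,"z":-0.03,"ax":0,"ay":0,"az":0},
    {"fingers":-1,"x":0.005,"y":-0.02,"z":-0.01,"ax":0,"ay":0,"az":0},
    {"fingers":-1,"x":0.013,"y":-0.03,"z":0,"ax":0,"ay":0,"az":0},
    {"fingers":-1,"x":0.013,"y":-0.03,"z":0,"ax":0,"ay":0,"az":0},
    {"fingers":-1,"x":0.013,"y":-0.03,"z":0,"ax":0,"ay":0,"az":0},
    {"fingers":-1,"x":0.013,"y":-0.03,"z":0,"ax":0,"ay":0,"az":0},
    {"fingers":-1,"x":0.013,"y":-0.03,"z":0,"ax":0,"ay":0,"az":0},
    {"fingers":-1,"x":0.013,"y":-0.03,"z":0,"ax":0,"ay":0,"az":0},
  ],
)

```text
clock: 3.7
tcp_pos: [0.4893, -0.1064, 0.1503]
orientation: [3.133, 0.224, 0.001]
contact_force: [0.8, -0.8, -0.2]
grip_width: 0.0141
gripper_force: 39.1
```

Call:
arm_command(
  rows=[
    {"fingers":-1,"x":0.013,"y":-0.03,"z":0,"ax":0,"ay":0,"az":0},
    {"fingers":-1,"x":0.011,"y":-0.026,"z":0,"ax":0,"ay":0,"az":0},
    {"fingers":-1,"x":0,"y":-0.01,"z":0,"ax":0,"ay":0,"az":0},
    {"fingers":-1,"x":0,"y":0,"z":0,"ax":0,"ay":0,"az":0},
    {"fingers":-1,"x":0,"y":0,"z":0,"ax":0,"ay":0,"az":0},
  ],
)

```text
clock: 4.12
tcp_pos: [0.5031, -0.0396, 0.1497]
orientation: [3.133, 0.225, -0.0]
contact_force: [0.2, -1.5, -0.7]
grip_width: 0.0141
gripper_force: 39.1
```

```bash
python3 -c "
from h import *;go(.5035,-.039,.078)
from bench import r
f=r.grab_frame('side');crop(f,260,150,120,100,6,'pics/s3.png')"
```

```text
t4.1 tcp [503.1 -39.6 149.7] w14.1 gf39 F [ 0.2 -1.5 -0.7] shift mm [ 0.5 -0.6 71.7] y axis [ 0.143 -0.99   0.001] tilt z [-0.    -0.001 -1.   ]
```

View pics/s3.png

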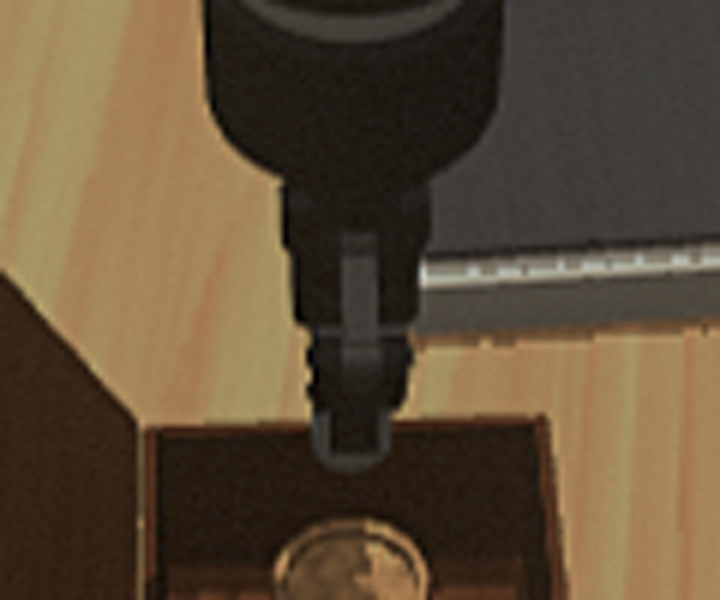

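The crop shows weight_d held upright at about (350,450), above cup_d's rim at (350,560). Now I'll lower it.

Call:
arm_command(
  rows=[
    {"fingers":-1,"x":0,"y":0,"z":0.03,"ax":0,"ay":0,"az":0},
    {"fingers":-1,"x":0,"y":0,"z":0.02,"ax":0,"ay":0,"az":0},
    {"fingers":-1,"x":0,"y":0,"z":0.01,"ax":0,"ay":0,"az":0},
    {"fingers":-1,"x":0,"y":0,"z":0.006,"ax":0,"ay":0,"az":0},
    {"fingers":-1,"x":0,"y":0,"z":0.004,"ax":0,"ay":0,"az":0},
    {"fingers":-1,"x":0,"y":0,"z":0.002,"ax":0,"ay":0,"az":0},
    {"fingers":-1,"x":0,"y":0,"z":0,"ax":0,"ay":0,"az":0},
    {"fingers":-1,"x":0,"y":0,"z":0,"ax":0,"ay":0,"az":0},
  ],
)

```text
clock: 4.83
tcp_pos: [0.504, -0.0393, 0.0781]
orientation: [3.133, 0.224, 0.002]
contact_force: [-0.0, 0.4, -0.5]
grip_width: 0.0137
gripper_force: 39.1
```

```bash
python3 -c "
from h import *;go(.5035,-.039,.077)"
```

```text
t4.8 tcp [504.  -39.3  78.1] w13.7 gf39 F [-0.   0.4 -0.5] shift mm [-0.5 -0.3  1.1] y axis [ 0.142 -0.99   0.   ] tilt z [ 0.001 -0.    -1.   ]
```

Lower 1.5 mm more, open, rise, and look.

Call:
arm_command(
  rows=[
    {"fingers":-1,"x":0,"y":0,"z":0.0015,"ax":0,"ay":0,"az":0},
    {"fingers":-1,"x":0,"y":0,"z":0,"ax":0,"ay":0,"az":0},
    {"fingers":-1,"x":0,"y":0,"z":0,"ax":0,"ay":0,"az":0},
  ],
)

```text
clock: 5.08
tcp_pos: [0.5042, -0.0391, 0.0766]
orientation: [3.133, 0.224, 0.003]
contact_force: [0.1, -0.5, 2.4]
grip_width: 0.0137
gripper_force: 39.5
```

Call:
arm_command(
  rows=[
    {"fingers":-0.7,"x":0,"y":0,"z":0,"ax":0,"ay":0,"az":0},
    {"fingers":-0.5,"x":0,"y":0,"z":0,"ax":0,"ay":0,"az":0},
    {"fingers":-0.3,"x":0,"y":0,"z":0,"ax":0,"ay":0,"az":0},
    {"fingers":-0.3,"x":0,"y":0,"z":0,"ax":0,"ay":0,"az":0},
    {"fingers":-0.3,"x":0,"y":0,"z":0,"ax":0,"ay":0,"az":0},
    {"fingers":-0.3,"x":0,"y":0,"z":-0.01,"ax":0,"ay":0,"az":0},
    {"fingers":-0.3,"x":0,"y":0,"z":-0.02,"ax":0,"ay":0,"az":0},
    {"fingers":-0.3,"x":0,"y":0,"z":-0.03,"ax":0,"ay":0,"az":0},
    {"fingers":-0.3,"x":0,"y":0,"z":-0.015,"ax":0,"ay":0,"az":0},
    {"fingers":-0.3,"x":0,"y":0,"z":0,"ax":0,"ay":0,"az":0},
  ],
)

```text
clock: 5.92
tcp_pos: [0.5057, -0.039, 0.1549]
orientation: [3.133, 0.224, 0.01]
contact_force: [1.3, 0.3, 0.6]
grip_width: 0.0299
gripper_force: 0.0
```

```bash
python3 -c "
from h import *;go(.4695,.1905,.15)"
```

```text
t5.9 tcp [505.7 -39.  154.9] w29.9 gf0 F [1.3 0.3 0.6] shift mm [  -3.3 -232.4    4.6] y axis [ 0.142 -0.99   0.001] tilt z [ 0.007 -0.    -1.   ]
```

Call:
arm_command(
  rows=[
    {"fingers":-0.3,"x":0,"y":-0.02,"z":0,"ax":0,"ay":0,"az":0},
    {"fingers":-0.3,"x":0,"y":-0.03,"z":0,"ax":0,"ay":0,"az":0},
    {"fingers":-0.3,"x":0,"y":-0.03,"z":0,"ax":0,"ay":0,"az":0},
    {"fingers":-0.3,"x":0,"y":-0.03,"z":0,"ax":0,"ay":0,"az":0},
    {"fingers":-0.3,"x":0,"y":-0.03,"z":0,"ax":0,"ay":0,"az":0},
    {"fingers":-0.3,"x":0,"y":-0.03,"z":0,"ax":0,"ay":0,"az":0},
    {"fingers":-0.3,"x":0,"y":-0.03,"z":0,"ax":0,"ay":0,"az":0},
    {"fingers":-0.3,"x":0,"y":-0.022,"z":0,"ax":0,"ay":0,"az":0},
    {"fingers":-0.3,"x":0,"y":-0.01,"z":0,"ax":0,"ay":0,"az":0},
    {"fingers":-0.3,"x":0,"y":0,"z":0,"ax":0,"ay":0,"az":0},
  ],
)

```text
clock: 6.75
tcp_pos: [0.4696, 0.1929, 0.1508]
orientation: [-3.132, -0.231, 0.001]
contact_force: [-0.1, 0.5, 0.8]
grip_width: 0.0297
gripper_force: 0.0
```

```bash
python3 -c "
from h import *;go(.4695,.1905,.053)
from bench import r
f=r.grab_frame('side');crop(f,260,210,120,190,3,'pics/s4.png')"
```

```text
t6.8 tcp [469.6 192.9 150.8] w29.7 gf0 F [-0.1  0.5  0.8] shift mm [-0.4  2.4 97.8] y axis [ 0.147 -0.989 -0.001] tilt z [-0.     0.001 -1.   ]
```

View pics/s4.png

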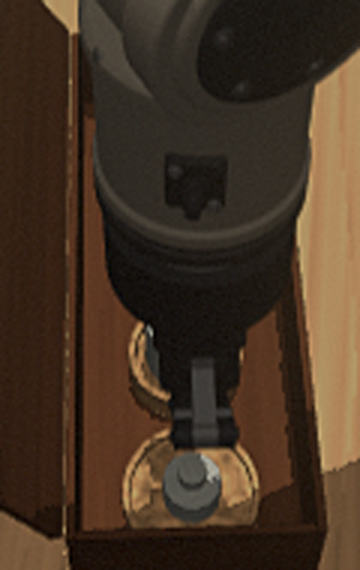

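The crop shows weight_c at about (192,480), with the gripper just above it in cup_a and clear of the lid. I'll descend and grip.

Call:
arm_command(
  rows=[
    {"fingers":-0.3,"x":0,"y":0.0025,"z":0.03,"ax":0,"ay":0,"az":0},
    {"fingers":-0.3,"x":0,"y":0,"z":0.03,"ax":0,"ay":0,"az":0},
    {"fingers":-0.3,"x":0,"y":0,"z":0.02,"ax":0,"ay":0,"az":0},
    {"fingers":-0.3,"x":0,"y":0,"z":0.01,"ax":0,"ay":0,"az":0},
    {"fingers":-0.3,"x":0,"y":0,"z":0.005,"ax":0,"ay":0,"az":0},
    {"fingers":-0.3,"x":0,"y":0,"z":0.002,"ax":0,"ay":0,"az":0},
    {"fingers":-0.3,"x":0,"y":0,"z":0,"ax":0,"ay":0,"az":0},
    {"fingers":-0.3,"x":0,"y":0,"z":0,"ax":0,"ay":0,"az":0},
  ],
)

```text
clock: 7.47
tcp_pos: [0.471, 0.1867, 0.054]
orientation: [3.133, 0.221, -0.0]
contact_force: [0.5, 0.3, -0.4]
grip_width: 0.0298
gripper_force: 0.0
```

Call:
arm_command(
  rows=[
    {"fingers":-1,"x":0,"y":0,"z":0,"ax":0,"ay":0,"az":0},
    {"fingers":-1,"x":0,"y":0,"z":0,"ax":0,"ay":0,"az":0},
    {"fingers":-1,"x":0,"y":0,"z":0,"ax":0,"ay":0,"az":0},
    {"fingers":-1,"x":0,"y":0,"z":0,"ax":0,"ay":0,"az":0},
  ],
  grip_force=60,
)

```text
clock: 7.8
tcp_pos: [0.4711, 0.1875, 0.0544]
orientation: [3.133, 0.223, 0.001]
contact_force: [-0.4, -2.5, 6.3]
grip_width: 0.0128
gripper_force: 58.6
```

```bash
python3 -c "
from h import *;go(.50,-.135,.18)"
```

```text
t7.8 tcp [471.1 187.5  54.4] w12.8 gf59 F [-0.4 -2.5  6.3] shift mm [ -17.1  323.5 -125.4] y axis [ 0.142 -0.99   0.001] tilt z [ 0.001 -0.001 -1.   ]
```

Call:
arm_command(
  rows=[
    {"fingers":-1,"x":0,"y":0,"z":-0.01,"ax":0,"ay":0,"az":0},
    {"fingers":-1,"x":0,"y":0,"z":-0.025,"ax":0,"ay":0,"az":0},
    {"fingers":-1,"x":0,"y":0,"z":-0.03,"ax":0,"ay":0,"az":0},
    {"fingers":-1,"x":0,"y":0,"z":-0.03,"ax":0,"ay":0,"az":0},
    {"fingers":-1,"x":0,"y":0.01,"z":-0.025,"ax":0,"ay":0,"az":0},
    {"fingers":-1,"x":-0.001,"y":0.03,"z":0,"ax":0,"ay":0,"az":0},
    {"fingers":-1,"x":-0.002,"y":0.03,"z":0,"ax":0,"ay":0,"az":0},
    {"fingers":-1,"x":-0.002,"y":0.03,"z":0,"ax":0,"ay":0,"az":0},
    {"fingers":-1,"x":-0.002,"y":0.03,"z":0,"ax":0,"ay":0,"az":0},
    {"fingers":-1,"x":-0.002,"y":0.03,"z":0,"ax":0,"ay":0,"az":0},
  ],
)

```text
clock: 8.63
tcp_pos: [0.4842, 0.0272, 0.1744]
orientation: [-3.133, -0.225, -0.0]
contact_force: [0.2, 0.1, -1.8]
grip_width: 0.0125
gripper_force: 58.7
```

Call:
arm_command(
  rows=[
    {"fingers":-1,"x":-0.002,"y":0.03,"z":0,"ax":0,"ay":0,"az":0},
    {"fingers":-1,"x":-0.002,"y":0.03,"z":0,"ax":0,"ay":0,"az":0},
    {"fingers":-1,"x":-0.002,"y":0.03,"z":0,"ax":0,"ay":0,"az":0},
    {"fingers":-1,"x":-0.002,"y":0.03,"z":0,"ax":0,"ay":0,"az":0},
    {"fingers":-1,"x":0,"y":0.03,"z":0,"ax":0,"ay":0,"az":0},
    {"fingers":-1,"x":0,"y":0.014,"z":0,"ax":0,"ay":0,"az":0},
    {"fingers":-1,"x":0,"y":0,"z":0,"ax":0,"ay":0,"az":0},
    {"fingers":-1,"x":0,"y":0,"z":0,"ax":0,"ay":0,"az":0},
  ],
)

```text
clock: 9.3
tcp_pos: [0.4997, -0.1355, 0.1741]
orientation: [-3.133, -0.221, 0.0]
contact_force: [-0.3, 1.5, -1.3]
grip_width: 0.013
gripper_force: 58.7
```

```bash
python3 -c "
from h import *;go(.50,-.135,.0445)
from bench import r
f=r.grab_frame('side');crop(f,250,90,150,190,3,'pics/s5.png')"
```

```text
t9.3 tcp [ 499.7 -135.5  174.1] w13.0 gf59 F [-0.3  1.5 -1.3] shift mm [  0.4  -0.4 129.6] y axis [ 0.141 -0.99  -0.   ] tilt z [-0.  0. -1.]
```

View pics/s5.png

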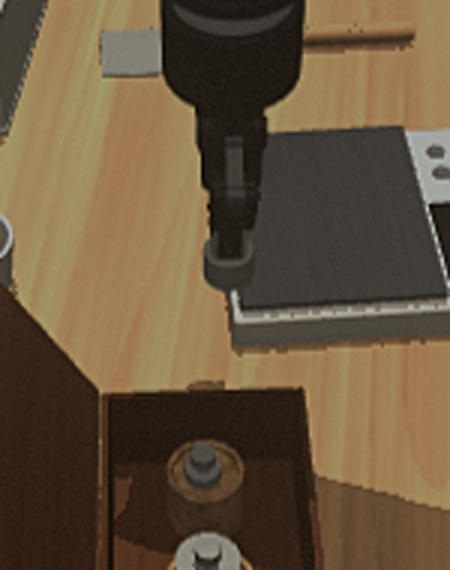

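The crop shows weight_d upright in cup_d at (205,465), and weight_c held upright at (230,260) over free counter. I'll lower c onto the counter.

Call:
arm_command(
  rows=[
    {"fingers":-1,"x":0,"y":0,"z":0.03,"ax":0,"ay":0,"az":0},
    {"fingers":-1,"x":0,"y":0,"z":0.035,"ax":0,"ay":0,"az":0},
    {"fingers":-1,"x":0,"y":0,"z":0.03,"ax":0,"ay":0,"az":0},
    {"fingers":-1,"x":0,"y":0,"z":0.02,"ax":0,"ay":0,"az":0},
    {"fingers":-1,"x":0,"y":0,"z":0.008,"ax":0,"ay":0,"az":0},
    {"fingers":-1,"x":0,"y":0,"z":0.004,"ax":0,"ay":0,"az":0},
    {"fingers":-1,"x":0,"y":0,"z":0.002,"ax":0,"ay":0,"az":0},
    {"fingers":-1,"x":0,"y":0,"z":0,"ax":0,"ay":0,"az":0},
    {"fingers":-1,"x":0,"y":0,"z":0,"ax":0,"ay":0,"az":0},
  ],
)

```text
clock: 10.1
tcp_pos: [0.5011, -0.135, 0.0462]
orientation: [3.133, 0.225, 0.003]
contact_force: [0.2, 0.3, -1.3]
grip_width: 0.0126
gripper_force: 58.7
```

Call:
arm_command(
  rows=[
    {"fingers":-1,"x":0,"y":0,"z":0.0015,"ax":0,"ay":0,"az":0},
    {"fingers":-1,"x":0,"y":0,"z":0.001,"ax":0,"ay":0,"az":0},
    {"fingers":-1,"x":0,"y":0,"z":0,"ax":0,"ay":0,"az":0},
    {"fingers":-1,"x":0,"y":0,"z":0,"ax":0,"ay":0,"az":0},
  ],
)

```text
clock: 10.43
tcp_pos: [0.5009, -0.1352, 0.0434]
orientation: [3.133, 0.224, 0.003]
contact_force: [-0.8, 0.3, 6.5]
grip_width: 0.0127
gripper_force: 59.4
```

Call:
arm_command(
  rows=[
    {"fingers":-0.7,"x":0,"y":0,"z":0,"ax":0,"ay":0,"az":0},
    {"fingers":-0.5,"x":0,"y":0,"z":0,"ax":0,"ay":0,"az":0},
    {"fingers":-0.3,"x":0,"y":0,"z":0,"ax":0,"ay":0,"az":0},
    {"fingers":-0.3,"x":0,"y":0,"z":0,"ax":0,"ay":0,"az":0},
    {"fingers":-0.3,"x":0,"y":0,"z":0,"ax":0,"ay":0,"az":0},
    {"fingers":-0.3,"x":0,"y":0,"z":-0.01,"ax":0,"ay":0,"az":0},
    {"fingers":-0.3,"x":0,"y":0,"z":-0.02,"ax":0,"ay":0,"az":0},
    {"fingers":-0.3,"x":0,"y":0,"z":-0.035,"ax":0,"ay":0,"az":0},
    {"fingers":-0.3,"x":0,"y":0,"z":-0.035,"ax":0,"ay":0,"az":0},
    {"fingers":-0.3,"x":0,"y":0,"z":-0.025,"ax":0,"ay":0,"az":0},
  ],
)

```text
clock: 11.27
tcp_pos: [0.5004, -0.1342, 0.1704]
orientation: [-3.133, -0.226, -0.002]
contact_force: [0.8, 0.1, -0.0]
grip_width: 0.0296
gripper_force: 0.0
```

Call:
arm_command(
  rows=[
    {"fingers":-0.3,"x":0.002,"y":-0.02,"z":0,"ax":0,"ay":0,"az":0},
    {"fingers":-0.3,"x":0.002,"y":-0.03,"z":0,"ax":0,"ay":0,"az":0},
    {"fingers":-0.3,"x":0.002,"y":-0.03,"z":0,"ax":0,"ay":0,"az":0},
    {"fingers":-0.3,"x":0.002,"y":-0.03,"z":0,"ax":0,"ay":0,"az":0},
    {"fingers":-0.3,"x":0.002,"y":-0.03,"z":0,"ax":0,"ay":0,"az":0},
    {"fingers":-0.3,"x":0.002,"y":-0.03,"z":0,"ax":0,"ay":0,"az":0},
    {"fingers":-0.3,"x":0.002,"y":-0.03,"z":0,"ax":0,"ay":0,"az":0},
    {"fingers":-0.3,"x":0,"y":-0.03,"z":0,"ax":0,"ay":0,"az":0},
    {"fingers":-0.3,"x":0,"y":-0.018,"z":0,"ax":0,"ay":0,"az":0},
    {"fingers":-0.3,"x":0,"y":0,"z":0,"ax":0,"ay":0,"az":0},
  ],
)

```text
clock: 12.1
tcp_pos: [0.4772, 0.1179, 0.168]
orientation: [-3.13, -0.236, 0.0]
contact_force: [-0.6, 0.4, 0.8]
grip_width: 0.0301
gripper_force: 0.0
```

```bash
python3 -c "
from h import *;go(.479,.113,.090)"
```

```text
t12.1 tcp [477.2 117.9 168. ] w30.1 gf0 F [-0.6  0.4  0.8] shift mm [ 1.   5.3 78. ] y axis [ 0.15  -0.989 -0.003] tilt z [-0.     0.003 -1.   ]
```

Call:
arm_command(
  rows=[
    {"fingers":-0.3,"x":0,"y":0,"z":0.03,"ax":0,"ay":0,"az":0},
    {"fingers":-0.3,"x":0,"y":0,"z":0.025,"ax":0,"ay":0,"az":0},
    {"fingers":-0.3,"x":0,"y":0,"z":0.012,"ax":0,"ay":0,"az":0},
    {"fingers":-0.3,"x":0,"y":0,"z":0,"ax":0,"ay":0,"az":0},
    {"fingers":-0.3,"x":0,"y":0,"z":0,"ax":0,"ay":0,"az":0},
    {"fingers":-0.3,"x":0,"y":0,"z":0,"ax":0,"ay":0,"az":0},
  ],
)

```text
clock: 12.6
tcp_pos: [0.4791, 0.1124, 0.1014]
orientation: [-3.133, -0.224, -0.002]
contact_force: [0.3, 0.3, 0.3]
grip_width: 0.0301
gripper_force: 0.0
```

```bash
python3 -c "
from h import *;go(.479,.113,.090)"
```

```text
t12.6 tcp [479.1 112.4 101.4] w30.1 gf0 F [0.3 0.3 0.3] shift mm [-0.1 -0.6 11.4] y axis [ 0.142 -0.99  -0.   ] tilt z [ 0.001  0.    -1.   ]
```

Call:
arm_command(
  rows=[
    {"fingers":-0.3,"x":0,"y":0,"z":0.006,"ax":0,"ay":0,"az":0},
    {"fingers":-0.3,"x":0,"y":0,"z":0.004,"ax":0,"ay":0,"az":0},
    {"fingers":-0.3,"x":0,"y":0,"z":0.001,"ax":0,"ay":0,"az":0},
    {"fingers":-0.3,"x":0,"y":0,"z":0,"ax":0,"ay":0,"az":0},
    {"fingers":-1,"x":0,"y":0,"z":0,"ax":0,"ay":0,"az":0},
    {"fingers":-1,"x":0,"y":0,"z":0,"ax":0,"ay":0,"az":0},
    {"fingers":-1,"x":0,"y":0,"z":0,"ax":0,"ay":0,"az":0},
    {"fingers":-1,"x":0,"y":0,"z":0,"ax":0,"ay":0,"az":0},
  ],
  grip_force=90,
)

```text
clock: 13.27
tcp_pos: [0.4788, 0.1129, 0.0897]
orientation: [-3.133, -0.225, -0.001]
contact_force: [-1.6, 1.5, 3.5]
grip_width: 0.0115
gripper_force: 88.0
```

Call:
arm_command(
  rows=[
    {"fingers":-1,"x":0,"y":0,"z":-0.008,"ax":0,"ay":0,"az":0},
    {"fingers":-1,"x":0,"y":0,"z":-0.02,"ax":0,"ay":0,"az":0},
    {"fingers":-1,"x":0,"y":0,"z":-0.02,"ax":0,"ay":0,"az":0},
    {"fingers":-1,"x":0,"y":0,"z":-0.002,"ax":0,"ay":0,"az":0},
    {"fingers":-1,"x":0,"y":0,"z":0,"ax":0,"ay":0,"az":0},
    {"fingers":-1,"x":0,"y":0,"z":0,"ax":0,"ay":0,"az":0},
  ],
)

```text
clock: 13.77
tcp_pos: [0.478, 0.1118, 0.1387]
orientation: [3.133, 0.223, -0.002]
contact_force: [-0.7, 0.2, -4.6]
grip_width: 0.011
gripper_force: 88.5
```

```bash
python3 -c "
from h import *;go(.4705,.1925,.14)
from bench import r
f=r.grab_frame('side');crop(f,250,210,150,190,3,'pics/s6.png')"
```

```text
t13.8 tcp [478.  111.8 138.7] w11.0 gf88 F [-0.7  0.2 -4.6] shift mm [  4.  -81.   -1.3] y axis [ 0.142 -0.99   0.001] tilt z [-0.001 -0.001 -1.   ]
```

View pics/s6.png

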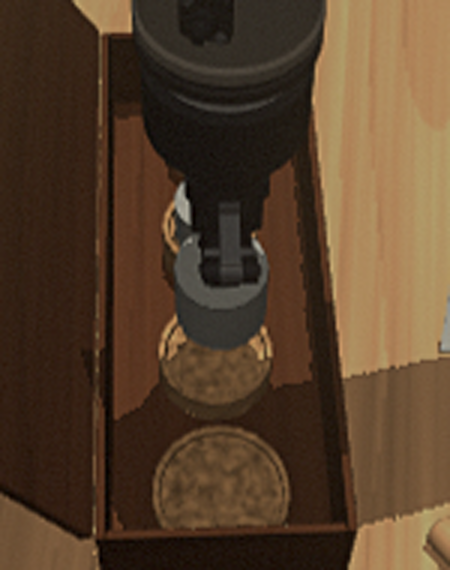

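The crop shows weight_a lifted upright at about (222,285), with empty cup_a at (222,480). I'll carry it there and lower.

Call:
arm_command(
  rows=[
    {"fingers":-1,"x":0.003,"y":-0.015,"z":0,"ax":0,"ay":0,"az":0},
    {"fingers":-1,"x":0,"y":-0.025,"z":0,"ax":0,"ay":0,"az":0},
    {"fingers":-1,"x":0,"y":-0.025,"z":0,"ax":0,"ay":0,"az":0},
    {"fingers":-1,"x":0,"y":-0.015,"z":0,"ax":0,"ay":0,"az":0},
    {"fingers":-1,"x":0,"y":0,"z":0,"ax":0,"ay":0,"az":0},
    {"fingers":-1,"x":0,"y":0,"z":0,"ax":0,"ay":0,"az":0},
    {"fingers":-1,"x":0,"y":0,"z":0.02,"ax":0,"ay":0,"az":0},
    {"fingers":-1,"x":0,"y":0,"z":0.016,"ax":0,"ay":0,"az":0},
    {"fingers":-1,"x":0,"y":0,"z":0,"ax":0,"ay":0,"az":0},
    {"fingers":-1,"x":0,"y":0,"z":0,"ax":0,"ay":0,"az":0},
  ],
)

```text
clock: 14.65
tcp_pos: [0.4693, 0.1903, 0.1023]
orientation: [3.132, 0.222, -0.005]
contact_force: [-0.3, -0.5, -5.0]
grip_width: 0.0115
gripper_force: 88.5
```

```bash
python3 -c "
from h import *;go(.4705,.1925,.079)"
```

```text
t14.7 tcp [469.3 190.3 102.3] w11.5 gf88 F [-0.3 -0.5 -5. ] shift mm [ 1.5 -2.  23.3] y axis [ 0.141 -0.99   0.002] tilt z [-0.003 -0.002 -1.   ]
```

Call:
arm_command(
  rows=[
    {"fingers":-1,"x":0.001,"y":-0.002,"z":0.01,"ax":0,"ay":0,"az":0},
    {"fingers":-1,"x":0,"y":0,"z":0.008,"ax":0,"ay":0,"az":0},
    {"fingers":-1,"x":0,"y":0,"z":0.003,"ax":0,"ay":0,"az":0},
    {"fingers":-1,"x":0,"y":0,"z":0.001,"ax":0,"ay":0,"az":0},
    {"fingers":-1,"x":0,"y":0,"z":0,"ax":0,"ay":0,"az":0},
    {"fingers":-1,"x":0,"y":0,"z":0,"ax":0,"ay":0,"az":0},
  ],
)

```text
clock: 15.15
tcp_pos: [0.4711, 0.1942, 0.0816]
orientation: [-3.134, -0.224, -0.0]
contact_force: [-0.0, 0.3, -5.2]
grip_width: 0.0113
gripper_force: 88.5
```

Call:
arm_command(
  rows=[
    {"fingers":-1,"x":0,"y":0.001,"z":0.002,"ax":0,"ay":0,"az":0},
    {"fingers":-1,"x":0,"y":0,"z":0.001,"ax":0,"ay":0,"az":0},
    {"fingers":-1,"x":0,"y":0,"z":0.001,"ax":0,"ay":0,"az":0},
    {"fingers":-1,"x":0,"y":0,"z":0,"ax":0,"ay":0,"az":0},
    {"fingers":-1,"x":0,"y":0,"z":0,"ax":0,"ay":0,"az":0},
  ],
)

```text
clock: 15.57
tcp_pos: [0.4713, 0.1934, 0.0778]
orientation: [-3.133, -0.224, -0.001]
contact_force: [0.3, -0.1, 0.3]
grip_width: 0.0112
gripper_force: 89.2
```

Call:
arm_command(
  rows=[
    {"fingers":-0.7,"x":0,"y":0,"z":0,"ax":0,"ay":0,"az":0},
    {"fingers":-0.5,"x":0,"y":0,"z":0,"ax":0,"ay":0,"az":0},
    {"fingers":-0.3,"x":0,"y":0,"z":0,"ax":0,"ay":0,"az":0},
    {"fingers":-0.3,"x":0,"y":0,"z":0,"ax":0,"ay":0,"az":0},
    {"fingers":-0.3,"x":0,"y":0,"z":0,"ax":0,"ay":0,"az":0},
    {"fingers":-0.3,"x":0,"y":0,"z":-0.01,"ax":0,"ay":0,"az":0},
    {"fingers":-0.3,"x":0,"y":0,"z":-0.02,"ax":0,"ay":0,"az":0},
    {"fingers":-0.3,"x":0,"y":0,"z":-0.03,"ax":0,"ay":0,"az":0},
    {"fingers":-0.3,"x":0,"y":0.01,"z":-0.005,"ax":0,"ay":0,"az":0},
    {"fingers":-0.3,"x":0,"y":0.03,"z":0,"ax":0,"ay":0,"az":0},
  ],
)

```text
clock: 16.4
tcp_pos: [0.4782, 0.1583, 0.1458]
orientation: [-3.128, -0.234, -0.01]
contact_force: [1.1, 0.1, 0.0]
grip_width: 0.0299
gripper_force: 0.0
```

Call:
arm_command(
  rows=[
    {"fingers":-0.3,"x":0,"y":0.03,"z":0,"ax":0,"ay":0,"az":0},
    {"fingers":-0.3,"x":0,"y":0.03,"z":0,"ax":0,"ay":0,"az":0},
    {"fingers":-0.3,"x":0,"y":0.03,"z":0,"ax":0,"ay":0,"az":0},
    {"fingers":-0.3,"x":0,"y":0.018,"z":0,"ax":0,"ay":0,"az":0},
    {"fingers":-0.3,"x":0,"y":0.008,"z":0,"ax":0,"ay":0,"az":0},
    {"fingers":-0.3,"x":0,"y":0,"z":0,"ax":0,"ay":0,"az":0},
    {"fingers":-0.3,"x":0,"y":0,"z":0.02,"ax":0,"ay":0,"az":0},
    {"fingers":-0.3,"x":0,"y":0,"z":0.016,"ax":0,"ay":0,"az":0},
    {"fingers":-0.3,"x":0,"y":0,"z":0,"ax":0,"ay":0,"az":0},
    {"fingers":-0.3,"x":0,"y":0,"z":0,"ax":0,"ay":0,"az":0},
  ],
)

```text
clock: 17.23
tcp_pos: [0.4926, 0.0403, 0.1062]
orientation: [-3.133, -0.228, 0.003]
contact_force: [0.1, 0.7, 0.3]
grip_width: 0.0299
gripper_force: 0.0
```

```bash
python3 -c "
from h import *;go(.4935,.0385,.090)"
```

```text
t17.2 tcp [492.6  40.3 106.2] w29.9 gf0 F [0.1 0.7 0.3] shift mm [ 0.7  1.9 16.2] y axis [ 0.145 -0.989 -0.001] tilt z [-0.002  0.001 -1.   ]
```

Call:
arm_command(
  rows=[
    {"fingers":-0.3,"x":0.0005,"y":0.001,"z":0.008,"ax":0,"ay":0,"az":0},
    {"fingers":-0.3,"x":0,"y":0,"z":0.006,"ax":0,"ay":0,"az":0},
    {"fingers":-0.3,"x":0,"y":0,"z":0.002,"ax":0,"ay":0,"az":0},
    {"fingers":-0.3,"x":0,"y":0,"z":0,"ax":0,"ay":0,"az":0},
    {"fingers":-0.3,"x":0,"y":0,"z":0,"ax":0,"ay":0,"az":0},
  ],
  grip_force=70,
)

```text
clock: 17.65
tcp_pos: [0.4939, 0.0379, 0.0905]
orientation: [-3.134, -0.224, 0.0]
contact_force: [0.1, 0.8, 0.6]
grip_width: 0.0294
gripper_force: 0.0
```

Call:
arm_command(
  rows=[
    {"fingers":-1,"x":0,"y":0,"z":0,"ax":0,"ay":0,"az":0},
    {"fingers":-1,"x":0,"y":0,"z":0,"ax":0,"ay":0,"az":0},
    {"fingers":-1,"x":0,"y":0,"z":0,"ax":0,"ay":0,"az":0},
    {"fingers":-1,"x":0,"y":0,"z":0,"ax":0,"ay":0,"az":0},
  ],
)

```text
clock: 17.98
tcp_pos: [0.4942, 0.0381, 0.0908]
orientation: [-3.133, -0.224, -0.001]
contact_force: [-0.4, 1.7, 3.1]
grip_width: 0.0125
gripper_force: 68.3
```

Call:
arm_command(
  rows=[
    {"fingers":-1,"x":0,"y":0,"z":-0.008,"ax":0,"ay":0,"az":0},
    {"fingers":-1,"x":0,"y":0,"z":-0.02,"ax":0,"ay":0,"az":0},
    {"fingers":-1,"x":0,"y":0,"z":-0.012,"ax":0,"ay":0,"az":0},
    {"fingers":-1,"x":0,"y":0,"z":0,"ax":0,"ay":0,"az":0},
    {"fingers":-1,"x":0,"y":0,"z":0,"ax":0,"ay":0,"az":0},
  ],
)

```text
clock: 18.4
tcp_pos: [0.4941, 0.0375, 0.1308]
orientation: [3.133, 0.224, 0.002]
contact_force: [-1.2, -0.1, -2.5]
grip_width: 0.0123
gripper_force: 68.6
```

```bash
python3 -c "
from h import *;go(.4815,.1155,.13)"
```

```text
t18.4 tcp [494.1  37.5 130.8] w12.3 gf69 F [-1.2 -0.1 -2.5] shift mm [ -1.4 -79.    0.8] y axis [ 0.142 -0.99   0.   ] tilt z [ 0.001 -0.    -1.   ]
```

Call:
arm_command(
  rows=[
    {"fingers":-1,"x":-0.001,"y":-0.015,"z":0,"ax":0,"ay":0,"az":0},
    {"fingers":-1,"x":0,"y":-0.025,"z":0,"ax":0,"ay":0,"az":0},
    {"fingers":-1,"x":0,"y":-0.025,"z":0,"ax":0,"ay":0,"az":0},
    {"fingers":-1,"x":0,"y":-0.014,"z":0,"ax":0,"ay":0,"az":0},
    {"fingers":-1,"x":0,"y":0,"z":0,"ax":0,"ay":0,"az":0},
    {"fingers":-1,"x":0,"y":0,"z":0,"ax":0,"ay":0,"az":0},
    {"fingers":-1,"x":0,"y":0,"z":0.015,"ax":0,"ay":0,"az":0},
    {"fingers":-1,"x":0,"y":0,"z":0.01,"ax":0,"ay":0,"az":0},
    {"fingers":-1,"x":0,"y":0,"z":0,"ax":0,"ay":0,"az":0},
    {"fingers":-1,"x":0,"y":0,"z":0,"ax":0,"ay":0,"az":0},
  ],
)

```text
clock: 19.23
tcp_pos: [0.4809, 0.1147, 0.1045]
orientation: [3.133, 0.222, -0.004]
contact_force: [0.2, -0.9, -2.2]
grip_width: 0.0116
gripper_force: 68.6
```

```bash
python3 -c "
from h import *;go(.4815,.1155,.079)"
```

```text
t19.2 tcp [480.9 114.7 104.5] w11.6 gf69 F [ 0.2 -0.9 -2.2] shift mm [ 0.8 -0.8 25.5] y axis [ 0.141 -0.99   0.001] tilt z [-0.003 -0.001 -1.   ]
```

Call:
arm_command(
  rows=[
    {"fingers":-1,"x":0,"y":0,"z":0.012,"ax":0,"ay":0,"az":0},
    {"fingers":-1,"x":0,"y":0,"z":0.008,"ax":0,"ay":0,"az":0},
    {"fingers":-1,"x":0,"y":0,"z":0.003,"ax":0,"ay":0,"az":0},
    {"fingers":-1,"x":0,"y":0,"z":0.001,"ax":0,"ay":0,"az":0},
    {"fingers":-1,"x":0,"y":0,"z":0,"ax":0,"ay":0,"az":0},
    {"fingers":-1,"x":0,"y":0,"z":0,"ax":0,"ay":0,"az":0},
  ],
)

```text
clock: 19.73
tcp_pos: [0.4819, 0.1159, 0.0818]
orientation: [-3.134, -0.224, -0.001]
contact_force: [-0.1, 0.2, -3.6]
grip_width: 0.0121
gripper_force: 68.6
```

Call:
arm_command(
  rows=[
    {"fingers":-1,"x":0,"y":0,"z":0.001,"ax":0,"ay":0,"az":0},
    {"fingers":-1,"x":0,"y":0,"z":0.001,"ax":0,"ay":0,"az":0},
    {"fingers":-1,"x":0,"y":0,"z":0,"ax":0,"ay":0,"az":0},
    {"fingers":-1,"x":0,"y":0,"z":0,"ax":0,"ay":0,"az":0},
  ],
)

```text
clock: 20.07
tcp_pos: [0.4817, 0.1159, 0.0795]
orientation: [3.134, 0.224, 0.0]
contact_force: [-0.4, 0.3, -3.0]
grip_width: 0.0119
gripper_force: 68.6
```

Call:
arm_command(
  rows=[
    {"fingers":-1,"x":0,"y":0,"z":0.001,"ax":0,"ay":0,"az":0},
    {"fingers":-1,"x":0,"y":0,"z":0.0005,"ax":0,"ay":0,"az":0},
    {"fingers":-1,"x":0,"y":0,"z":0,"ax":0,"ay":0,"az":0},
    {"fingers":-1,"x":0,"y":0,"z":0,"ax":0,"ay":0,"az":0},
  ],
)

```text
clock: 20.4
tcp_pos: [0.4821, 0.1163, 0.0787]
orientation: [-3.133, -0.225, -0.002]
contact_force: [-2.4, 0.6, 5.2]
grip_width: 0.0125
gripper_force: 69.7
```

Call:
arm_command(
  rows=[
    {"fingers":-0.7,"x":0,"y":0,"z":0,"ax":0,"ay":0,"az":0},
    {"fingers":-0.5,"x":0,"y":0,"z":0,"ax":0,"ay":0,"az":0},
    {"fingers":-0.3,"x":0,"y":0,"z":0,"ax":0,"ay":0,"az":0},
    {"fingers":-0.3,"x":0,"y":0,"z":0,"ax":0,"ay":0,"az":0},
    {"fingers":-0.3,"x":0,"y":0,"z":0,"ax":0,"ay":0,"az":0},
    {"fingers":-0.3,"x":0,"y":0,"z":-0.01,"ax":0,"ay":0,"az":0},
    {"fingers":-0.3,"x":0,"y":0,"z":-0.02,"ax":0,"ay":0,"az":0},
    {"fingers":-0.3,"x":0,"y":0,"z":-0.03,"ax":0,"ay":0,"az":0},
    {"fingers":-0.3,"x":0,"y":0.01,"z":-0.015,"ax":0,"ay":0,"az":0},
    {"fingers":-0.3,"x":-0.002,"y":0.03,"z":0,"ax":0,"ay":0,"az":0},
  ],
)

```text
clock: 21.23
tcp_pos: [0.4879, 0.0808, 0.1574]
orientation: [-3.129, -0.235, -0.012]
contact_force: [1.0, -0.2, -0.5]
grip_width: 0.0298
gripper_force: 0.0
```

Call:
arm_command(
  rows=[
    {"fingers":-0.3,"x":-0.003,"y":0.03,"z":0,"ax":0,"ay":0,"az":0},
    {"fingers":-0.3,"x":-0.003,"y":0.03,"z":0,"ax":0,"ay":0,"az":0},
    {"fingers":-0.3,"x":-0.003,"y":0.03,"z":0,"ax":0,"ay":0,"az":0},
    {"fingers":-0.3,"x":-0.003,"y":0.03,"z":0,"ax":0,"ay":0,"az":0},
    {"fingers":-0.3,"x":-0.003,"y":0.03,"z":0,"ax":0,"ay":0,"az":0},
    {"fingers":-0.3,"x":0,"y":0.03,"z":0,"ax":0,"ay":0,"az":0},
    {"fingers":-0.3,"x":0,"y":0.02,"z":0,"ax":0,"ay":0,"az":0},
    {"fingers":-0.3,"x":0,"y":0.01,"z":0,"ax":0,"ay":0,"az":0},
    {"fingers":-0.3,"x":0,"y":0,"z":0,"ax":0,"ay":0,"az":0},
    {"fingers":-0.3,"x":0,"y":0,"z":0,"ax":0,"ay":0,"az":0},
  ],
)

```text
clock: 22.07
tcp_pos: [0.5004, -0.1332, 0.1532]
orientation: [-3.133, -0.224, -0.0]
contact_force: [-0.4, 0.4, 0.4]
grip_width: 0.03
gripper_force: 0.0
```

```bash
python3 -c "
from h import *;go(.501,-.135,.044)"
```

```text
t22.1 tcp [ 500.4 -133.2  153.2] w30.0 gf0 F [-0.4  0.4  0.4] shift mm [  0.3   1.9 109.2] y axis [ 0.142 -0.99  -0.001] tilt z [ 0.     0.001 -1.   ]
```

Call:
arm_command(
  rows=[
    {"fingers":-0.3,"x":0,"y":0.0015,"z":0.03,"ax":0,"ay":0,"az":0},
    {"fingers":-0.3,"x":0,"y":0,"z":0.03,"ax":0,"ay":0,"az":0},
    {"fingers":-0.3,"x":0,"y":0,"z":0.025,"ax":0,"ay":0,"az":0},
    {"fingers":-0.3,"x":0,"y":0,"z":0.014,"ax":0,"ay":0,"az":0},
    {"fingers":-0.3,"x":0,"y":0,"z":0.006,"ax":0,"ay":0,"az":0},
    {"fingers":-0.3,"x":0,"y":0,"z":0.003,"ax":0,"ay":0,"az":0},
    {"fingers":-0.3,"x":0,"y":0,"z":0,"ax":0,"ay":0,"az":0},
    {"fingers":-0.3,"x":0,"y":0,"z":0,"ax":0,"ay":0,"az":0},
  ],
)

```text
clock: 22.73
tcp_pos: [0.5016, -0.1349, 0.0456]
orientation: [3.133, 0.226, 0.003]
contact_force: [1.0, -3.8, -0.4]
grip_width: 0.0302
gripper_force: 0.0
```

Call:
arm_command(
  rows=[
    {"fingers":-1,"x":0,"y":0,"z":0,"ax":0,"ay":0,"az":0},
    {"fingers":-1,"x":0,"y":0,"z":0,"ax":0,"ay":0,"az":0},
    {"fingers":-1,"x":0,"y":0,"z":0,"ax":0,"ay":0,"az":0},
    {"fingers":-1,"x":0,"y":0,"z":0,"ax":0,"ay":0,"az":0},
  ],
  grip_force=60,
)

```text
clock: 23.07
tcp_pos: [0.5009, -0.1343, 0.0454]
orientation: [-3.133, -0.226, -0.001]
contact_force: [-0.3, 1.6, 6.2]
grip_width: 0.0128
gripper_force: 58.7
```

Call:
arm_command(
  rows=[
    {"fingers":-1,"x":0,"y":0,"z":-0.01,"ax":0,"ay":0,"az":0},
    {"fingers":-1,"x":0,"y":0,"z":-0.025,"ax":0,"ay":0,"az":0},
    {"fingers":-1,"x":0,"y":0,"z":-0.03,"ax":0,"ay":0,"az":0},
    {"fingers":-1,"x":0,"y":0,"z":-0.03,"ax":0,"ay":0,"az":0},
    {"fingers":-1,"x":0,"y":0,"z":-0.015,"ax":0,"ay":0,"az":0},
    {"fingers":-1,"x":0.002,"y":-0.015,"z":0,"ax":0,"ay":0,"az":0},
    {"fingers":-1,"x":0.003,"y":-0.03,"z":0,"ax":0,"ay":0,"az":0},
    {"fingers":-1,"x":0.003,"y":-0.03,"z":0,"ax":0,"ay":0,"az":0},
    {"fingers":-1,"x":0.003,"y":-0.03,"z":0,"ax":0,"ay":0,"az":0},
    {"fingers":-1,"x":0.003,"y":-0.03,"z":0,"ax":0,"ay":0,"az":0},
  ],
)

```text
clock: 23.9
tcp_pos: [0.4944, 0.0012, 0.1552]
orientation: [3.133, 0.223, -0.001]
contact_force: [-0.7, -0.1, -2.3]
grip_width: 0.0127
gripper_force: 58.9
```

Call:
arm_command(
  rows=[
    {"fingers":-1,"x":0.002,"y":-0.025,"z":0,"ax":0,"ay":0,"az":0},
    {"fingers":-1,"x":0,"y":-0.012,"z":0,"ax":0,"ay":0,"az":0},
    {"fingers":-1,"x":0,"y":0,"z":0,"ax":0,"ay":0,"az":0},
    {"fingers":-1,"x":0,"y":0,"z":0.02,"ax":0,"ay":0,"az":0},
    {"fingers":-1,"x":0,"y":0,"z":0.02,"ax":0,"ay":0,"az":0},
    {"fingers":-1,"x":0,"y":0,"z":0,"ax":0,"ay":0,"az":0},
    {"fingers":-1,"x":0,"y":0,"z":0,"ax":0,"ay":0,"az":0},
    {"fingers":-1,"x":0,"y":0,"z":0,"ax":0,"ay":0,"az":0},
  ],
)

```text
clock: 24.57
tcp_pos: [0.4923, 0.0364, 0.1157]
orientation: [3.133, 0.223, 0.0]
contact_force: [0.8, 0.8, -0.7]
grip_width: 0.0127
gripper_force: 58.8
```

```bash
python3 -c "
from h import *;go(.4925,.038,.080)"
```

```text
t24.6 tcp [492.3  36.4 115.7] w12.7 gf59 F [ 0.8  0.8 -0.7] shift mm [ 0.4 -1.6 35.7] y axis [ 0.141 -0.99   0.   ] tilt z [ 0. -0. -1.]
```

Call:
arm_command(
  rows=[
    {"fingers":-1,"x":0,"y":-0.001,"z":0.015,"ax":0,"ay":0,"az":0},
    {"fingers":-1,"x":0,"y":0,"z":0.01,"ax":0,"ay":0,"az":0},
    {"fingers":-1,"x":0,"y":0,"z":0.006,"ax":0,"ay":0,"az":0},
    {"fingers":-1,"x":0,"y":0,"z":0.003,"ax":0,"ay":0,"az":0},
    {"fingers":-1,"x":0,"y":0,"z":0.001,"ax":0,"ay":0,"az":0},
    {"fingers":-1,"x":0,"y":0,"z":0,"ax":0,"ay":0,"az":0},
    {"fingers":-1,"x":0,"y":0,"z":0,"ax":0,"ay":0,"az":0},
  ],
)

```text
clock: 25.15
tcp_pos: [0.492, 0.0377, 0.0805]
orientation: [3.133, 0.224, 0.0]
contact_force: [-2.5, -1.1, 3.7]
grip_width: 0.0126
gripper_force: 59.3
```

Call:
arm_command(
  rows=[
    {"fingers":-1,"x":0,"y":0,"z":0.001,"ax":0,"ay":0,"az":0},
    {"fingers":-1,"x":0,"y":0,"z":0,"ax":0,"ay":0,"az":0},
    {"fingers":-1,"x":0,"y":0,"z":0,"ax":0,"ay":0,"az":0},
  ],
)

```text
clock: 25.4
tcp_pos: [0.492, 0.0376, 0.0803]
orientation: [3.133, 0.223, 0.0]
contact_force: [-5.6, -2.3, 14.6]
grip_width: 0.0128
gripper_force: 60.7
```

Call:
arm_command(
  rows=[
    {"fingers":-0.7,"x":0,"y":0,"z":0,"ax":0,"ay":0,"az":0},
    {"fingers":-0.5,"x":0,"y":0,"z":0,"ax":0,"ay":0,"az":0},
    {"fingers":-0.3,"x":0,"y":0,"z":0,"ax":0,"ay":0,"az":0},
    {"fingers":-0.3,"x":0,"y":0,"z":0,"ax":0,"ay":0,"az":0},
    {"fingers":-0.3,"x":0,"y":0,"z":0,"ax":0,"ay":0,"az":0},
    {"fingers":-0.3,"x":0,"y":0,"z":-0.01,"ax":0,"ay":0,"az":0},
    {"fingers":-0.3,"x":0,"y":0,"z":-0.03,"ax":0,"ay":0,"az":0},
    {"fingers":-0.3,"x":0,"y":0,"z":-0.04,"ax":0,"ay":0,"az":0},
    {"fingers":-0.3,"x":0,"y":0,"z":-0.04,"ax":0,"ay":0,"az":0},
    {"fingers":-0.3,"x":0,"y":0,"z":-0.04,"ax":0,"ay":0,"az":0},
  ],
)

```text
clock: 26.23
tcp_pos: [0.4913, 0.0382, 0.2413]
orientation: [-3.133, -0.225, 0.0]
contact_force: [1.2, -0.4, 0.2]
grip_width: 0.0298
gripper_force: 0.0
```

Call:
arm_command(
  rows=[
    {"fingers":-0.3,"x":0,"y":0.02,"z":-0.03,"ax":0,"ay":0,"az":0},
    {"fingers":-1,"x":0,"y":0.035,"z":-0.01,"ax":0,"ay":0,"az":0},
    {"fingers":-1,"x":0,"y":0.035,"z":0,"ax":0,"ay":0,"az":0},
    {"fingers":-1,"x":0,"y":0.035,"z":0,"ax":0,"ay":0,"az":0},
    {"fingers":-1,"x":0,"y":0.035,"z":0,"ax":0,"ay":0,"az":0},
    {"fingers":-1,"x":0,"y":0.035,"z":0,"ax":0,"ay":0,"az":0},
    {"fingers":-1,"x":0,"y":0.015,"z":0,"ax":0,"ay":0,"az":0},
    {"fingers":-1,"x":0,"y":0,"z":0,"ax":0,"ay":0,"az":0},
  ],
)

```text
clock: 26.9
tcp_pos: [0.5213, -0.1748, 0.2794]
orientation: [3.133, 0.213, 0.0]
contact_force: [0.3, -0.7, 0.1]
grip_width: -0.0
gripper_force: 0.0
```

```bash
python3 - <<'E'
from h import *
from bench import r
go(.492,.0376,.08)
W=np.zeros((600,800,3),np.uint8)
t=r.grab_frame("top");s=r.grab_frame("side");np.savez("t1.npz",**t);np.savez("s1.npz",**s)
W[:,:]=0
a=cv2.resize(t["frame"][160:310,150:360,::-1],(440,314));b=cv2.resize(s["frame"][170:410,220:375,::-1],(355,550))
W[:314,:440]=a;W[:550,445:800]=b;cv2.imwrite("pics/m2.png",W)
E
```

```text
t26.9 tcp [ 521.3 -174.8  279.4] w-0.0 gf0 F [ 0.3 -0.7  0.1] shift mm [-2.000e-01 -2.148e+02  1.990e+02] y axis [ 0.136 -0.991  0.002] tilt z [ 0.    -0.002 -1.   ]
```

View pics/m2.png

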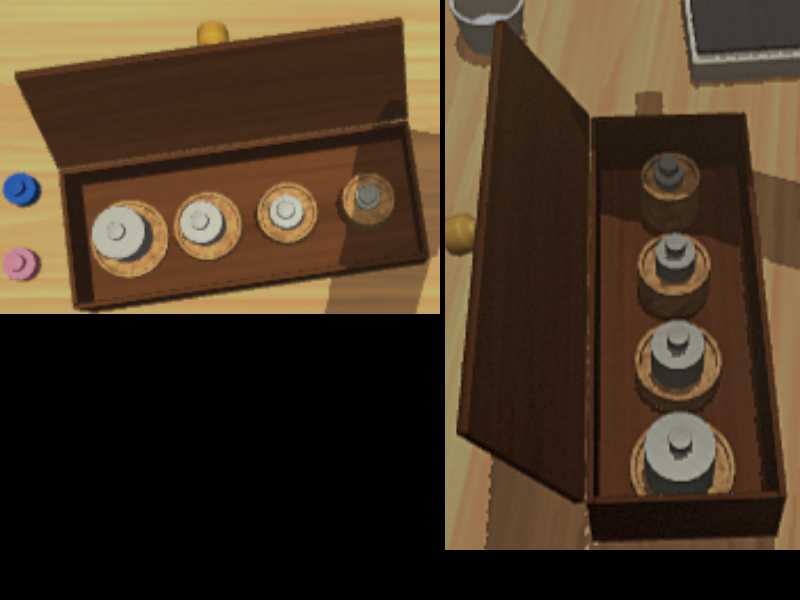

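The mosaic shows all four weights upright in their own cups: a(120,235), b(203,222), c(286,212), d(367,196) in the top part. The lid's free-edge corners are at (402,21) and (20,74) in the top part, and (500,25) and (460,432) in the side part.

```bash
python3 - <<'E'
from h import *
t=np.load("t1.npz");s=np.load("s1.npz")
A,e=tri(t,(341.9,170),s,(244,180.9));B,g=tri(t,(159.5,195.4),s,(226.5,358.5))
ex=np.array([.990,.142,0]);ey=np.array([.142,-.990,0]);O=np.array([.487,.0765,0])
for P in(A,B):
    q=P-O; print(np.round(P*1e3),"tool-x from row %.0f, along %.0f"%(q@ex*1e3,q@ey*1e3),"angle",np.arctan2(P[2]-.076,q@ex-.065))
print(e,g)
f=t;u,v=150+212/2.095,160+35/2.093
for z in (.15,.17):print("handle",np.round((plane(t,u,v,z)-O)@np.c_[ex,ey]*1e3))
go(*(O+.095*ey+.16*ex+[0,0,.2794]))
E
```

```text
[637. -68. 182.] tool-x from row 128, along 165 angle 1.0393416778634639
[592. 253. 184.] tool-x from row 129, along -160 angle 1.0355538157208002
0.00281665324108305 0.001369140825746625
handle [150.   1.]
handle [144.   3.]
t27.0 tcp [ 521.6 -169.8  279.3] w-0.0 gf0 F [-0.1 -0.9 -0.2] shift mm [ 160.7 -153.8   -0. ] y axis [ 0.141 -0.99  -0.001] tilt z [ 0.     0.001 -1.   ]
```

Call:
arm_command(
  rows=[
    {"fingers":-1,"x":0.018,"y":-0.016,"z":0,"ax":0,"ay":0,"az":0},
    {"fingers":-1,"x":0.023,"y":-0.02,"z":0,"ax":0,"ay":0,"az":0},
    {"fingers":-1,"x":0.023,"y":-0.02,"z":0,"ax":0,"ay":0,"az":0},
    {"fingers":-1,"x":0.023,"y":-0.02,"z":0,"ax":0,"ay":0,"az":0},
    {"fingers":-1,"x":0.023,"y":-0.02,"z":0,"ax":0,"ay":0,"az":0},
    {"fingers":-1,"x":0.023,"y":-0.02,"z":0,"ax":0,"ay":0,"az":0},
    {"fingers":-1,"x":0.023,"y":-0.02,"z":0,"ax":0,"ay":0,"az":0},
    {"fingers":-1,"x":0.02,"y":-0.018,"z":0,"ax":0,"ay":0,"az":0},
    {"fingers":-1,"x":0,"y":0,"z":0,"ax":0,"ay":0,"az":0},
    {"fingers":-1,"x":0,"y":0,"z":0,"ax":0,"ay":0,"az":0},
  ],
)

```text
clock: 27.83
tcp_pos: [0.6738, 0.0121, 0.2788]
orientation: [-3.131, -0.233, 0.001]
contact_force: [-0.2, -0.5, 0.0]
grip_width: 0.0002
gripper_force: 0.0
```

```bash
cat >> h.py <<'E'
def lid(X,z,along=.095):
    go(*(np.array([.487,.0765,z])+along*np.array([.142,-.990,0])+X*np.array([.990,.142,0])))
E
python3 -c "
from h import *
t=np.load('top0.npz');s=np.load('side0.npz')
lid(.175,.182)
print('jar top',tri(t,(302,107),s,(158,239)))"
```

```text
t27.8 tcp [673.8  12.1 278.8] w0.2 gf0 F [-0.2 -0.5  0. ] shift mm [-0.8  4.9 96.8] y axis [ 0.148 -0.989 -0.002] tilt z [-0.001  0.002 -1.   ]
jar top (array([0.79235836, 0.00610926, 0.09305232]), np.float64(0.004961192777189047))
```

Call:
arm_command(
  rows=[
    {"fingers":-1,"x":0,"y":0,"z":0.03,"ax":0,"ay":0,"az":0},
    {"fingers":-1,"x":0,"y":0,"z":0.03,"ax":0,"ay":0,"az":0},
    {"fingers":-1,"x":0,"y":0,"z":0.025,"ax":0,"ay":0,"az":0},
    {"fingers":-1,"x":0,"y":0,"z":0.01,"ax":0,"ay":0,"az":0},
    {"fingers":-1,"x":0,"y":0,"z":0,"ax":0,"ay":0,"az":0},
    {"fingers":-1,"x":0,"y":0,"z":0,"ax":0,"ay":0,"az":0},
  ],
)

```text
clock: 28.33
tcp_pos: [0.674, 0.0074, 0.1848]
orientation: [3.134, 0.224, 0.0]
contact_force: [1.6, -0.1, -0.3]
grip_width: 0.0001
gripper_force: 0.0
```

Call:
arm_command(
  rows=[
    {"fingers":-1,"x":-0.008,"y":0,"z":0,"ax":0,"ay":0,"az":0},
    {"fingers":-1,"x":-0.008,"y":0,"z":0,"ax":0,"ay":0,"az":0},
    {"fingers":-1,"x":-0.008,"y":0,"z":0,"ax":0,"ay":0,"az":0},
    {"fingers":-1,"x":-0.008,"y":0,"z":0,"ax":0,"ay":0,"az":0},
    {"fingers":-1,"x":-0.008,"y":0,"z":-0.002,"ax":0,"ay":0,"az":0},
    {"fingers":-1,"x":-0.008,"y":0,"z":-0.003,"ax":0,"ay":0,"az":0},
    {"fingers":-1,"x":-0.008,"y":0,"z":-0.003,"ax":0,"ay":0,"az":0},
  ],
)

```text
clock: 28.92
tcp_pos: [0.6189, -0.0003, 0.1933]
orientation: [-3.134, -0.224, -0.005]
contact_force: [3.7, 0.3, 2.3]
grip_width: 0.0005
gripper_force: 1.5
```

```bash
python3 -c "
from h import *
lid(.084,.2)"
```

```text
t28.9 tcp [ 6.189e+02 -3.000e-01  1.933e+02] w0.5 gf1 F [3.7 0.3 2.3] shift mm [-35.6   0.3  -6.8] y axis [ 0.142 -0.99   0.   ] tilt z [ 0.003  0.    -1.   ]
```

Call:
arm_command(
  rows=[
    {"fingers":-1,"x":-0.009,"y":0,"z":-0.003,"ax":0,"ay":0,"az":0},
    {"fingers":-1,"x":-0.009,"y":0,"z":-0.002,"ax":0,"ay":0,"az":0},
    {"fingers":-1,"x":-0.009,"y":0,"z":-0.001,"ax":0,"ay":0,"az":0},
    {"fingers":-1,"x":-0.009,"y":0,"z":0,"ax":0,"ay":0,"az":0},
    {"fingers":-1,"x":-0.01,"y":0,"z":0.001,"ax":0,"ay":0,"az":0},
    {"fingers":-1,"x":-0.01,"y":0,"z":0.001,"ax":0,"ay":0,"az":0},
    {"fingers":-1,"x":-0.01,"y":0,"z":0.002,"ax":0,"ay":0,"az":0},
    {"fingers":-1,"x":-0.01,"y":0,"z":0.003,"ax":0,"ay":0,"az":0},
    {"fingers":-1,"x":-0.01,"y":0,"z":0.003,"ax":0,"ay":0,"az":0},
  ],
)

```text
clock: 29.67
tcp_pos: [0.5321, -0.0128, 0.1874]
orientation: [3.134, 0.224, -0.001]
contact_force: [2.1, 0.6, -0.2]
grip_width: 0.0003
gripper_force: 0.8
```

```bash
python3 -c "
from h import *
lid(.0006,.1685)"
```

```text
t29.7 tcp [532.1 -12.8 187.4] w0.3 gf1 F [ 2.1  0.6 -0.2] shift mm [-31.3   0.3  18.9] y axis [ 0.142 -0.99  -0.   ] tilt z [-0.001 -0.    -1.   ]
```

Call:
arm_command(
  rows=[
    {"fingers":-1,"x":-0.008,"y":0,"z":0.004,"ax":0,"ay":0,"az":0},
    {"fingers":-1,"x":-0.008,"y":0,"z":0.005,"ax":0,"ay":0,"az":0},
    {"fingers":-1,"x":-0.008,"y":0,"z":0.005,"ax":0,"ay":0,"az":0},
    {"fingers":-1,"x":-0.008,"y":0,"z":0.006,"ax":0,"ay":0,"az":0},
    {"fingers":-1,"x":-0.006,"y":0,"z":0.008,"ax":0,"ay":0,"az":0},
    {"fingers":-1,"x":-0.006,"y":0,"z":0.008,"ax":0,"ay":0,"az":0},
    {"fingers":-1,"x":-0.005,"y":0,"z":0.008,"ax":0,"ay":0,"az":0},
    {"fingers":-1,"x":-0.003,"y":0,"z":0.006,"ax":0,"ay":0,"az":0},
  ],
)

```text
clock: 30.33
tcp_pos: [0.4809, -0.0202, 0.1367]
orientation: [3.134, 0.224, -0.002]
contact_force: [-0.0, 0.1, -0.0]
grip_width: 0.0002
gripper_force: 0.5
```

```bash
python3 -c "
from h import *
lid(-.026,.121)"
```

```text
t30.3 tcp [480.9 -20.2 136.7] w0.2 gf0 F [-0.   0.1 -0. ] shift mm [-6.2  0.2 15.7] y axis [ 0.142 -0.99  -0.   ] tilt z [-0.001 -0.    -1.   ]
```

Call:
arm_command(
  rows=[
    {"fingers":-1,"x":-0.003,"y":0,"z":0.006,"ax":0,"ay":0,"az":0},
    {"fingers":-1,"x":-0.003,"y":0,"z":0.006,"ax":0,"ay":0,"az":0},
    {"fingers":-1,"x":-0.002,"y":0,"z":0.006,"ax":0,"ay":0,"az":0},
    {"fingers":-1,"x":-0.001,"y":0,"z":0.005,"ax":0,"ay":0,"az":0},
    {"fingers":-1,"x":0,"y":0,"z":0.005,"ax":0,"ay":0,"az":0},
    {"fingers":-1,"x":0,"y":0,"z":0.003,"ax":0,"ay":0,"az":0},
    {"fingers":-1,"x":0,"y":0,"z":0,"ax":0,"ay":0,"az":0},
  ],
)

```text
clock: 30.92
tcp_pos: [0.4727, -0.0213, 0.1062]
orientation: [-3.134, -0.224, 0.002]
contact_force: [0.9, -0.2, 0.4]
grip_width: 0.0001
gripper_force: 0.0
```

```bash
python3 - <<'E'
from h import *
from bench import r
lid(-.029,.103)
s=r.grab_frame("side");crop(s,210,170,180,220,2.6,"pics/s9.png")
E
```

```text
t30.9 tcp [472.7 -21.3 106.2] w0.1 gf0 F [ 0.9 -0.2  0.4] shift mm [-1.   0.3  3.2] y axis [ 0.142 -0.99  -0.   ] tilt z [-0.001 -0.    -1.   ]
```

View pics/s9.png

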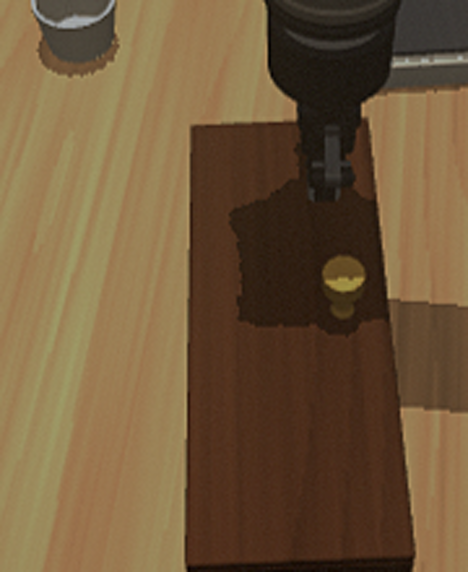

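The crop shows the lid flat over the case, with the brass knob at (343,275). I'll press gently until contact to be sure it's shut, then withdraw.

Call:
arm_command(
  rows=[
    {"fingers":-1,"x":0,"y":0,"z":0.002,"ax":0,"ay":0,"az":0},
    {"fingers":-1,"x":0,"y":0,"z":0.001,"ax":0,"ay":0,"az":0},
    {"fingers":-1,"x":0,"y":0,"z":0.001,"ax":0,"ay":0,"az":0},
    {"fingers":-1,"x":0,"y":0,"z":0,"ax":0,"ay":0,"az":0},
  ],
)

```text
clock: 31.3
tcp_pos: [0.4734, -0.0212, 0.1036]
orientation: [3.133, 0.224, 0.001]
contact_force: [-1.8, 0.4, 6.4]
grip_width: 0.0002
gripper_force: 3.0
```

Call:
arm_command(
  rows=[
    {"fingers":-1,"x":0,"y":0,"z":0.001,"ax":0,"ay":0,"az":0},
    {"fingers":-1,"x":0,"y":0,"z":0,"ax":0,"ay":0,"az":0},
  ],
)

```text
clock: 31.47
tcp_pos: [0.4734, -0.0212, 0.1034]
orientation: [3.133, 0.224, 0.001]
contact_force: [-5.9, 0.1, 17.7]
grip_width: 0.0
gripper_force: 8.7
```

Call:
arm_command(
  rows=[
    {"fingers":-1,"x":0,"y":0,"z":-0.01,"ax":0,"ay":0,"az":0},
    {"fingers":-1,"x":0,"y":0,"z":-0.03,"ax":0,"ay":0,"az":0},
    {"fingers":-1,"x":0,"y":0.02,"z":-0.03,"ax":0,"ay":0,"az":0},
    {"fingers":-1,"x":0,"y":0.035,"z":-0.02,"ax":0,"ay":0,"az":0},
    {"fingers":-1,"x":0,"y":0.035,"z":0,"ax":0,"ay":0,"az":0},
    {"fingers":-1,"x":0,"y":0.035,"z":0,"ax":0,"ay":0,"az":0},
    {"fingers":-1,"x":0,"y":0.02,"z":0,"ax":0,"ay":0,"az":0},
    {"fingers":-1,"x":0,"y":0,"z":0,"ax":0,"ay":0,"az":0},
    {"fingers":-1,"x":0,"y":0,"z":0,"ax":0,"ay":0,"az":0},
  ],
)

```text
clock: 32.22
tcp_pos: [0.4936, -0.166, 0.1921]
orientation: [3.134, 0.22, 0.0]
contact_force: [0.3, 1.4, 0.1]
grip_width: 0.0
gripper_force: 0.0
```

```bash
python3 - <<'E'
from h import *
from bench import r
O=np.array([.487,.0765,.084]);ex=np.array([.990,.142,0]);ey=np.array([.142,-.990,0])
for n in("side","top"):
    f=r.grab_frame(n);T=np.linalg.inv(f["world_from_camera"]);W=f["world_from_camera"]
    for X in(-.055,0,.055):
        z=[]
        for a in(-.14,-.07,.05,.12):
            c=(T@np.r_[O+X*ex+a*ey,1])[:3];p=f["K"]@c/c[2];u,v=int(round(p[0])),int(round(p[1]))
            z.append((W@np.r_[np.linalg.inv(f["K"])@[u,v,1]*np.median(f["depth"][v-1:v+2,u-1:u+2]),1])[2]*1e3)
        print(n,X,np.round(z,1))
E
```

```text
side -0.055 [83.6 83.2 82.6 82.5]
side 0 [83.4 82.4 83.5 82.9]
side 0.055 [83.5 82.9 82.5 83.1]
top -0.055 [85.8 85.  84.4 85. ]
top 0 [85.  84.1 84.2 85.7]
top 0.055 [83.7 84.9 85.9 85. ]
```

The lid top measures flat at about 84 mm all over, so it is fully shut, and the arm is clear. Handing in.

```bash
python3 -c "
from bench import r
print(r.hand_in())"
```

```text
the job is handed in; nothing more can be done
None
```

All four weights stand upright in their own cups, the lid is fully shut, and the job was handed in at about 32 s; no verdict came back with the hand-in.

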